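# Pin the power modules into the burn-in fixture

## Robot

A 6-joint arm with a two-finger parallel gripper is mounted at the origin on the work surface. World frame = base frame: x ahead of the robot, y to its left, z up, the work surface at z = 0. Lengths are in m, angles in rad, forces in N, time in s.
With the tool pointing down it reaches from about 0.35 to 0.95 m from the base axis. Payload 17.4 kg.
Tool frame: the origin (TCP) lies at the very end of the fingers, on their centre line; the grasp point (between the pads) lies 19 mm behind it; x points along the fingers, y is the direction in which the jaws open and shut, and the axes are right-handed (so a half turn about x gives the same grasp; the last joint's range is limited). The gripper opens to 93 mm and grips with 3 to 60 N. Pads are 15 mm wide; open, the fingers measure 128 mm over their backs; the gripper's body (75 mm by 188 mm) begins 65 mm behind the grasp point.
Start: joints at [-0.038, 0.116, 1.442, -0, 1.584, -0.038], TCP at [0.675, -0, 0.219] pointing down, gripper open.
Joint ranges: [-2.83, 2.83], [-0.83, 2.19], [0.07, 2.5], [-1.14, 4.28], [0.01, 3], [-2.97, 2.97]. Speed limits (rad/s): [1.89, 1.89, 2.22, 3.14, 3.14, 3.14].

## Interface

Orientations are given as a unit quaternion [x, y, z, w].
In Python, from workcell import arm, imaging, workorder, nets gives the robot as it stands.
- The arm moves only by the tool play_rows, never from a script. Its argument "motion" is a list of rows, each a list of 7 numbers: the finger opening in mm, from 0 to 93, then the shift along the tool's x, y, z in mm, then the turn, a rotation vector about the tool's x, y, z in degrees. A call has 1 to 20 rows; each row shifts and turns the pose as measured when the row begins, along the tool's axes as they then stand; what a row does not reach is not made up. A row lasts 1/8 s, in which the tool goes at most 62.5 mm and 10.7 degrees, less where a joint would pass 70% of its speed; a pose out of reach is approached as far as the arm can. A call is refused whole if a number of a shift passes 62.5 or a number of a turn 10.7, either way. A call with a gripper value outside its range is refused whole. The fingers move at their own pace and stop on an object; "grip_force" is the grip in N (left out, the last holds). Time passes only in rows, so rows that do not move let the fingers close. It gives the time, the measured TCP pose, the force and the opening at its end, in the units of the state.
- arm.get_obs(): the state, without advancing time (a new reading comes with each control period).
- imaging.snapshot(name): name is "scene" or "side" or "wrist"; returns a dict with "color" (400x640x3 uint8, red, green, blue), "mtx" (3x3 intrinsics, pixels), "distortion" ([k1, k2, p1, p2, k3] as OpenCV has them; the pictures are not rectified), "R" (3x3) and "t" (3): a world point X has camera coordinates R X + t. Camera axes: x right, y down, z forward; pixel columns grow to the right and rows downward; lengths in m; the calibration is good to about 2 mm. A picture is of the moment at which its call begins. There is no depth.
- workorder.sign_off(): hands the job in, once; it reports no verdict.
Trained networks look in a picture, given as the dict that the camera call returned (one of the last four; its "shot" number tells which), for a name from the list of things; names that differ only in an ending like _2 or _b are one class to them, and where a whole thing is asked for, a point or a joint stands for the part that bears it (a point fixed in the world has none). Each returns a list of dicts, best first, with "score" (0 to 1); they miss things now and then, are a little off and sometimes report something else, mostly with a low value. They report only what shows in the picture. A call takes as long as a camera call.
- nets.regions_of(name, picture): "pixels" (400x640 bool, what is visible of it) and "box" ([left, top, right, bottom] in pixels, round what is visible of it).
- nets.spot_point(name, picture): "location" ([column, row] in pixels: a listed point, or the origin of a listed thing).
The state is a dict: "time_s": time; "joints": joint angles; "joint_velocities": joint speeds; "joint_torque": joint torques, N m; "position": TCP position; "tcp_rot": TCP orientation; "force": force on the tool from outside, world axes, zero at the start; "moment": the same for the moment, N m; "finger_gap": opening from 0.0 (shut) to 1.0 (fully open).
Only numpy, scipy, OpenCV 4.12 (cv2) and the standard library are available. Lean on these libraries where they do the work, as an engineer would, in place of code of your own. Each camera call takes 0.05 s, during which the arm holds its last target. There are 200 camera calls.

## Task

Load every power module on the bench into the burn-in fixture: slide each into a bay of its own, carrier first under the green clamp bar up to the end stop, and lock it with a stack pin pushed down through bar, module and base until the pin's head sits on the bar. Once all modules are pinned, push the yellow interlock key, grip band outwards, fully home into the slot at the end of the fixture, and leave the tin, tape, capacitors and relay about the bench where they are.

Things in the scene. Friction and masses are not known exactly. Their poses are not given: they have to be found in the camera images.
- fixture: Burn-in fixture, fixed to the bench. Origin under the middle bay at bench level; x runs along the bays from their open mouths to the end stop, z up. Steel base 20 mm thick over x -95..65, y -155..105 mm. Three like bays run along x, centred at y = 70, 0, -70. Their floor is the base top, open and flat at x -95..-10; from x 10 to 51 each is a channel 43 mm wide, flared at its mouth (x -10..10).
- end_stop (a point): Foot of the steel end stop in the middle bay, fixture x = 51, z = 20 mm; the stop runs across all bays, its top at z 38 mm. The green clamp bar spans all bays at fixture x 15..45 mm, its underside at z 33 and its top at z 45 mm (13 mm of room above the bays' floor).
- slot (a point): Interlock slot, to push the key into along fixture +x: two fixed yellow cheeks 26.4 mm apart, x 8..50 mm, z 20 to 46 mm, centred on y = -130 mm, the mouth flared (x -3..8), a yellow stop closing it at x 51. This point: centre of the slot's floor at the start of the parallel part (fixture x 8, y -130, z 20 mm). The base in front of it is open and flat.
- bay0_hole (a point): Centre of the 12.5 mm vertical hole in the clamp bar over the left bay, at the bar's top face: fixture x 30, y 70, z 45 mm. A like hole goes through the base straight below.
- bay1_hole (a point): Centre of the 12.5 mm vertical hole in the clamp bar over the middle bay, at the bar's top face: fixture x 30, y 0, z 45 mm. A like hole goes through the base straight below.
- bay2_hole (a point): Centre of the 12.5 mm vertical hole in the clamp bar over the right bay, at the bar's top face: fixture x 30, y -70, z 45 mm. A like hole goes through the base straight below.
- rack: Wooden pin rack, a fixed block 172 x 44 x 45 mm (x, y, z), origin under its centre at bench level; four 12.5 mm holes along its x axis at x = -63, -21, 21, 63 mm hold the stack pins, upright.
- mod0_grip (a point): A power module (0.15-0.3 kg; 2 or 3 alike are present): blue carrier plate 95 x 40 x 10 mm, on its rear a finned heat sink 40 x 32 mm (x, y), 55 mm high in all. Point: mid heat sink, 30 mm above the underside; x points forward, z up. From here along x: carrier -20..75, heat sink -20..20, hole +55 mm. Home (front edge at the end stop): at fixture x -25, z 50 mm, on the bay's centre line.
- mod0_hole (a point): Centre of that module's 14 mm vertical hole, at the carrier's top face, 10 mm above the module's underside.
- mod1_grip (a point): A power module (0.15-0.3 kg; 2 or 3 alike are present): blue carrier plate 95 x 40 x 10 mm, on its rear a finned heat sink 40 x 32 mm (x, y), 55 mm high in all. Point: mid heat sink, 30 mm above the underside; x points forward, z up. From here along x: carrier -20..75, heat sink -20..20, hole +55 mm. Home (front edge at the end stop): at fixture x -25, z 50 mm, on the bay's centre line.
- mod1_hole (a point): Centre of that module's 14 mm vertical hole, at the carrier's top face, 10 mm above the module's underside.
- mod2_grip (a point): A power module (0.15-0.3 kg; 2 or 3 alike are present): blue carrier plate 95 x 40 x 10 mm, on its rear a finned heat sink 40 x 32 mm (x, y), 55 mm high in all. Point: mid heat sink, 30 mm above the underside; x points forward, z up. From here along x: carrier -20..75, heat sink -20..20, hole +55 mm. Home (front edge at the end stop): at fixture x -25, z 50 mm, on the bay's centre line.
- mod2_hole (a point): Centre of that module's 14 mm vertical hole, at the carrier's top face, 10 mm above the module's underside.
- pin0_head (a point): A stack pin (60 g), upright in the rack: steel shaft 10 mm across, 40 mm long, tip tapered; above it a red round head 20 mm across, 30 mm high. Point: centre of the head, 15 mm above its underside, 55 mm above the tip; z from tip to head. Home, the head's underside rests on the bar (as on the rack) and this point is 60 mm above the bench. All four are alike; spares stay unused.
- pin1_head (a point): A stack pin (60 g), upright in the rack: steel shaft 10 mm across, 40 mm long, tip tapered; above it a red round head 20 mm across, 30 mm high. Point: centre of the head, 15 mm above its underside, 55 mm above the tip; z from tip to head. Home, the head's underside rests on the bar (as on the rack) and this point is 60 mm above the bench. All four are alike; spares stay unused.
- pin2_head (a point): A stack pin (60 g), upright in the rack: steel shaft 10 mm across, 40 mm long, tip tapered; above it a red round head 20 mm across, 30 mm high. Point: centre of the head, 15 mm above its underside, 55 mm above the tip; z from tip to head. Home, the head's underside rests on the bar (as on the rack) and this point is 60 mm above the bench. All four are alike; spares stay unused.
- pin3_head (a point): A stack pin (60 g), upright in the rack: steel shaft 10 mm across, 40 mm long, tip tapered; above it a red round head 20 mm across, 30 mm high. Point: centre of the head, 15 mm above its underside, 55 mm above the tip; z from tip to head. Home, the head's underside rests on the bar (as on the rack) and this point is 60 mm above the bench. All four are alike; spares stay unused.
- key_mid (a point): Yellow interlock key, a block 84 x 24 x 26 mm (x, y, z; 0.12 kg) standing on its 84 x 24 face, a black grip band round its rear part (24 mm behind this point). Point: its centre, 13 mm above the underside; x along it, away from the band. Home, its front end at the slot's stop: fixture x 8, y -130, z 33 mm, the rear half standing out of the slot.
- key_band (a point): Centre of the key's black grip band, 24 mm behind the key's centre and as high; with the key home it is at fixture x -16 mm, outside the slot.
- tin: Blue solder-cleaner tin with brass lid, 60 mm across, 50 mm high; a bystander on the bench, to be left where it is. Origin at its underside.
- cap_a: Black capacitor can, 35 mm across, 45 mm high; a bystander on the bench, to be left where it is. Origin at its underside.
- cap_b: Small blue capacitor, 25 mm across, 40 mm high; a bystander on the bench, to be left where it is. Origin at its underside.
- tape: Flat roll of blue tape, 80 mm across, 18 mm high; a bystander on the bench, to be left where it is. Origin at its underside.
- relay: Orange relay, 30 x 22 x 26 mm; a bystander on the bench, to be left where it is. Origin at its underside.

How it is judged:
On the way, in this order (a step that is already met when the one before it is completed fails the run):
1. every module is under the clamp bar at the end stop with a stack pin through it (x of mod0_grip in the frame of fixture between -0.031 and -0.019 m and z of mod0_grip in the frame of fixture between 0.045 and 0.055 m and ((horizontal distance between pin0_head and mod0_hole below 0.006 m and z of pin0_head in the frame of fixture between 0.055 and 0.0645 m and angle between pin0_head's own z axis and vertical below 0.12 rad) or (horizontal distance between pin1_head and mod0_hole below 0.006 m and z of pin1_head in the frame of fixture between 0.055 and 0.0645 m and angle between pin1_head's own z axis and vertical below 0.12 rad) or (horizontal distance between pin2_head and mod0_hole below 0.006 m and z of pin2_head in the frame of fixture between 0.055 and 0.0645 m and angle between pin2_head's own z axis and vertical below 0.12 rad) or (horizontal distance between pin3_head and mod0_hole below 0.006 m and z of pin3_head in the frame of fixture between 0.055 and 0.0645 m and angle between pin3_head's own z axis and vertical below 0.12 rad)) and x of mod1_grip in the frame of fixture between -0.031 and -0.019 m and z of mod1_grip in the frame of fixture between 0.045 and 0.055 m and ((horizontal distance between pin0_head and mod1_hole below 0.006 m and z of pin0_head in the frame of fixture between 0.055 and 0.0645 m and angle between pin0_head's own z axis and vertical below 0.12 rad) or (horizontal distance between pin1_head and mod1_hole below 0.006 m and z of pin1_head in the frame of fixture between 0.055 and 0.0645 m and angle between pin1_head's own z axis and vertical below 0.12 rad) or (horizontal distance between pin2_head and mod1_hole below 0.006 m and z of pin2_head in the frame of fixture between 0.055 and 0.0645 m and angle between pin2_head's own z axis and vertical below 0.12 rad) or (horizontal distance between pin3_head and mod1_hole below 0.006 m and z of pin3_head in the frame of fixture between 0.055 and 0.0645 m and angle between pin3_head's own z axis and vertical below 0.12 rad)) and x of mod2_grip in the frame of fixture between -0.031 and -0.019 m and z of mod2_grip in the frame of fixture between 0.045 and 0.055 m and ((horizontal distance between pin0_head and mod2_hole below 0.006 m and z of pin0_head in the frame of fixture between 0.055 and 0.0645 m and angle between pin0_head's own z axis and vertical below 0.12 rad) or (horizontal distance between pin1_head and mod2_hole below 0.006 m and z of pin1_head in the frame of fixture between 0.055 and 0.0645 m and angle between pin1_head's own z axis and vertical below 0.12 rad) or (horizontal distance between pin2_head and mod2_hole below 0.006 m and z of pin2_head in the frame of fixture between 0.055 and 0.0645 m and angle between pin2_head's own z axis and vertical below 0.12 rad) or (horizontal distance between pin3_head and mod2_hole below 0.006 m and z of pin3_head in the frame of fixture between 0.055 and 0.0645 m and angle between pin3_head's own z axis and vertical below 0.12 rad))), for 0.2 s.
2. the interlock key is home in its slot (x of key_band in the frame of fixture between -0.022 and -0.01 m and x of key_mid in the frame of fixture between 0.002 and 0.014 m and y of key_mid in the frame of fixture between -0.134 and -0.126 m and z of key_mid in the frame of fixture between 0.029 and 0.037 m and angle between the x axis of key_mid and the x axis of fixture, either way round below 0.1 rad), for 0.2 s.
At the end, for the whole second after the job is handed in: Every present module lies flat in a bay within 6 mm of the end stop's seat, with an upright pin (within 0.12 rad) through its hole, the head no more than 4.5 mm above its seat on the bar; the key, band outwards, is within 6 mm of home along the slot, within 0.1 rad of its direction (all of step 1 and all of step 2); the robot touches nothing.
It fails at once if a bystander (tin, tape, capacitor, relay) is moved more than 50 mm (distance of any of tin, cap_a, cap_b, tape, relay from where it was at the start of the episode above 0.05 m).
Of mod0, mod1, mod2 only 2 to 3 are there at a start; the rules pass over those that are not, and their reading is None.
At some moment in a run one of mod0, mod1, mod2, key may be knocked a few centimetres aside while the robot is not near it.
It also fails if it takes over 210 s, if anything falls off the work surface, if the arm or the gripper's body presses on something with over 40 N, if the wrist force passes 120 N, or if a joint passes its speed limit or range.

## Working session

There is one attempt and no reset: what is moved stays moved. The work goes in short steps, Python scripts to look and compute and a tool call to move; the robot and the scene stay as the last step left them, time stands still between calls to the robot, and variables do not carry over. Pictures are saved under pics/ and viewed, about 12 in all and at most 16, crops included, and the job is handed in when it is done.

Besides the shell and the picture viewer there is one more tool, called after "Request:" in YAML: its name, and indented under it one key for each argument. play_rows: Moves the arm, as the interface text tells. Its arguments: {"type":"object","properties":{"motion":{"type":"array","items":{"type":"array","items":{"type":"number"}}},"grip_force":{"type":"number"}},"required":["motion"]}

```bash
mkdir -p pics; ls
cat > h.py <<'E'
import numpy as np, cv2
from scipy.spatial.transform import Rotation as Ro
from workcell import arm, imaging, workorder, nets
def save(p,n,crop=None,s=1):
    c=p["color"]
    if crop: l,t,r,b=crop; c=c[t:b,l:r]
    c=cv2.resize(c,None,fx=s,fy=s,interpolation=cv2.INTER_CUBIC)
    cv2.imwrite("pics/"+n,c[:,:,::-1])
def ray(p,uv):
    x=cv2.undistortPoints(np.array([[uv]],float),np.array(p["mtx"]),np.array(p["distortion"]))[0,0]
    R=np.array(p["R"]);t=np.array(p["t"]).ravel()
    return -R.T@t, R.T@np.array([x[0],x[1],1])
def onz(p,uv,z):
    o,d=ray(p,uv); return o+d*(z-o[2])/d[2]
def proj(p,X):
    R=np.array(p["R"]);t=np.array(p["t"],float)
    return cv2.projectPoints(np.array(X,float).reshape(-1,3),cv2.Rodrigues(R)[0],t,np.array(p["mtx"]),np.array(p["distortion"]))[0][:,0]
E
python3 - <<'E'
from h import *
np.set_printoptions(precision=4,suppress=True)
for n in("scene","side","wrist"):
    p=imaging.snapshot(n); save(p,n+"0.png"); o=-np.array(p["R"]).T@np.array(p["t"]).ravel(); print(n,o)
    Z=dict(fixture=0,end_stop=.02,slot=.02,bay0_hole=.045,bay1_hole=.045,bay2_hole=.045,rack=0,mod0_grip=.03,mod0_hole=.01,pin0_head=.06,key_mid=.013,key_band=.013,tin=0,cap_a=0,cap_b=0,tape=0,relay=0)
    for k,z in Z.items():
        for r in nets.spot_point(k,p)[:5]:
            if r["score"]>.3: print(k,round(r["score"],2),np.round(r["location"]),onz(p,r["location"],z)[:2])
print(arm.get_obs())
E
```

```text
pics
scene [ 1.2543 -0.6256  0.8038]
fixture 0.76 [345. 222.] [0.5893 0.0092]
fixture 0.54 [394. 170.] [0.4939 0.3262]
fixture 0.39 [335. 227.] [ 0.5881 -0.027 ]
end_stop 0.66 [360. 230.] [0.6585 0.0054]
slot 0.92 [316. 241.] [ 0.6143 -0.1184]
bay0_hole 0.74 [370. 206.] [0.6206 0.0797]
bay1_hole 0.98 [357. 215.] [0.6273 0.0194]
bay2_hole 0.87 [334. 225.] [ 0.6176 -0.0596]
rack 0.9 [224. 232.] [ 0.4038 -0.2879]
mod0_grip 0.59 [258. 284.] [ 0.6515 -0.3289]
mod0_grip 0.52 [363. 150.] [0.3634 0.3012]
mod0_hole 0.5 [373. 152.] [0.3778 0.3409]
mod0_hole 0.48 [359. 227.] [0.6401 0.0178]
pin0_head 0.64 [212. 208.] [ 0.3534 -0.2909]
pin0_head 0.5 [415. 177.] [0.6213 0.2756]
pin0_head 0.37 [371. 205.] [0.6307 0.0702]
key_band 0.78 [248. 280.] [ 0.6083 -0.3341]
tin 0.78 [171. 262.] [ 0.4173 -0.4563]
tin 0.53 [338. 224.] [ 0.5838 -0.0136]
cap_a 0.62 [433. 222.] [0.7569 0.2109]
cap_b 0.62 [433. 222.] [0.7569 0.2109]
tape 0.8 [356. 282.] [ 0.7796 -0.1213]
relay 0.55 [266. 221.] [ 0.4392 -0.1687]
side [0.2317 0.6337 0.7526]
fixture 0.64 [289. 230.] [0.6071 0.0106]
fixture 0.48 [337. 160.] [ 0.6165 
[... 1554 characters left out ...]
. 110.] [0.6305 0.0827]
bay1_hole 0.83 [280. 172.] [0.6315 0.0112]
bay2_hole 0.79 [283. 230.] [ 0.6322 -0.0621]
cap_a 0.85 [380.  66.] [0.7533 0.1378]
cap_b 0.85 [380.  66.] [0.7533 0.1378]
tape 0.73 [388. 254.] [ 0.7791 -0.1162]
{'time_s': 2.7, 'joints': array([-0.0378,  0.116 ,  1.4416, -0.    ,  1.584 , -0.0378]), 'joint_velocities': array([-0.0021,  0.0011,  0.0005,  0.0014, -0.0022, -0.0001]), 'joint_torque': array([  0.0006, -72.1014, -62.2758,   0.078 ,   0.0184,  -0.    ]), 'position': array([0.675 , 0.    , 0.2187]), 'tcp_rot': array([ 0.5,  0.5, -0.5,  0.5]), 'force': array([-0.3569, -0.2699, -0.4129]), 'moment': array([ 0.0172,  0.012 , -0.0721]), 'finger_gap': 0.9979187486940122}
```

View pictures.

Run:
```python
import cv2,numpy as np
a=cv2.imread("pics/scene0.png");b=cv2.imread("pics/side0.png")
cv2.imwrite("pics/s.png",cv2.resize(a[130:340,130:480],None,fx=2.2,fy=2.2,interpolation=2))
cv2.imwrite("pics/d.png",cv2.resize(b[130:400,170:460],None,fx=2.1,fy=2.1,interpolation=2))
```

```text
(no output)
```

View pics/s.png

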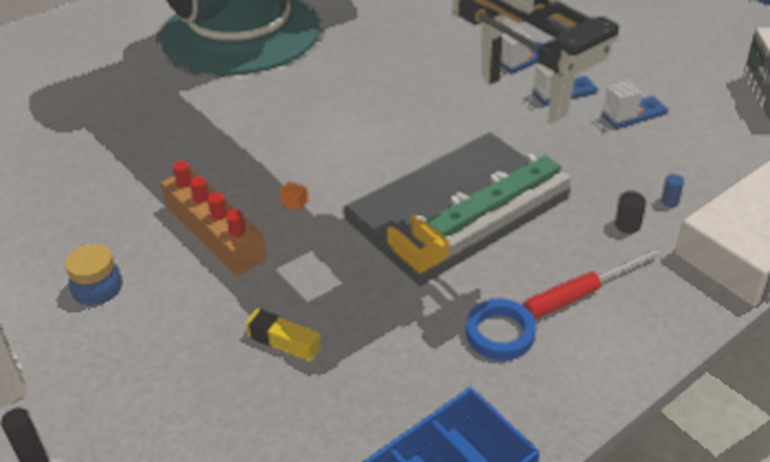

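View pics/d.png

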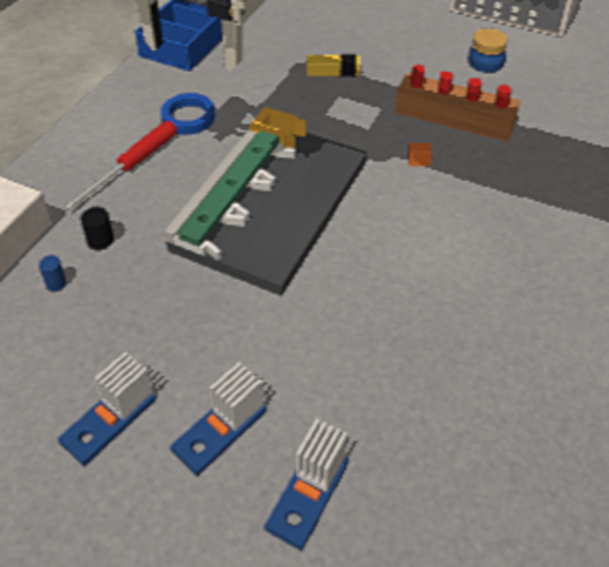

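View pics/wrist0.png

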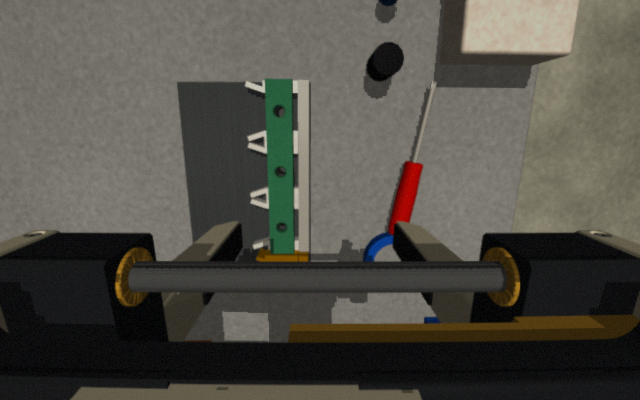

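The views show three modules at side-image px (229,313), (283,318) and (322,347), all pointing roughly +y. The key is at scene px (258,283), the rack's pins run in a row at about (212–237, 208–230), and the fixture is nearly aligned with the world axes. Next I'll take a closer wrist view of the modules.

Request:
play_rows:
  motion:
    - [93, 0, -45, -34, 0, 0, 0]
    - [93, 0, -45, -34, 0, 0, 0]
    - [93, 0, -45, -34, 0, 0, 0]
    - [93, 0, -45, -34, 0, 0, 0]
    - [93, 0, -45, -34, 0, 0, 0]
    - [93, 0, 0, 0, 0, 0, 0]

```text
time_s: 3.45
position: [0.4435, 0.1741, 0.2179]
tcp_rot: [0.501, 0.5, -0.5, 0.499]
force: [0.0, -0.5, -0.9]
finger_gap: 1.003
```

Run:
```python
from h import *
np.set_printoptions(precision=4,suppress=True)
p=imaging.snapshot("wrist"); save(p,"w1.png"); print(arm.get_obs()["position"])
for k,z in dict(mod0_grip=.03,mod0_hole=.01).items():
    for r in nets.spot_point(k,p)[:5]: print(k,round(r["score"],2),np.round(r["location"]),onz(p,r["location"],z)[:2])
for r in nets.regions_of("mod0_grip",p)[:4]: print(r["score"],r["box"])
```

```text
[0.4446 0.1733 0.2178]
mod0_grip 0.9 [258.  80.] [0.3756 0.2906]
mod0_hole 0.88 [264.  33.] [0.3817 0.3463]
0.74 [238.9, 14.8, 279.9, 100.5]
```

View pics/w1.png

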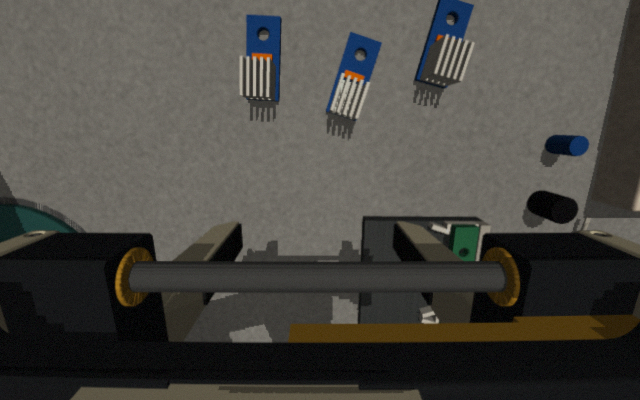

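The wrist view shows the modules with their holes at (264,33), (361,54) and (452,18), and each plate's edges are clear enough to read its direction.

Run:
```python
from h import *
np.set_printoptions(precision=4,suppress=True)
p=imaging.snapshot("wrist")
o=arm.get_obs(); Rt=Ro.from_quat(o["tcp_rot"]).as_matrix(); print(o["position"]); print(Rt)
g=cv2.cvtColor(p["color"],cv2.COLOR_RGB2HSV)
m=((g[...,0]>100)&(g[...,0]<125)&(g[...,1]>120)&(g[...,2]>60)).astype(np.uint8); m[130:]=0
n,l,s,c=cv2.connectedComponentsWithStats(m)
for i in range(1,n):
    if s[i,4]>80: print(s[i])
for nm,h,f,r in(("A",(264,33),(281,15),(278,101)),("B",(361,54),(350,33),(328,108)),("C",(452,18),(437,0),(417,80))):
    H=onz(p,h,.01);d=onz(p,f,.01)-onz(p,r,.01);L=np.linalg.norm(d);d/=L
    print(nm,"hole",H[:2],"len",L,"yawdeg",np.degrees(np.arctan2(d[1],d[0])),"grip",(H-.055*d)[:2])
```

```text
[0.4462 0.1718 0.2171]
[[-0.0017  1.     -0.0055]
 [ 0.0002 -0.0055 -1.    ]
 [-1.     -0.0017 -0.0002]]
[ 415    0   57   78 1186]
[ 244   13   34   86 1325]
[ 324   30   55   80 1231]
A hole [0.3843 0.3443] len 0.0966466403026979 yawdeg 85.9379228478898 grip [0.3804 0.2895]
B hole [0.4997 0.3205] len 0.08913831310584494 yawdeg 73.19133649915224 grip [0.4838 0.2679]
C hole [0.6058 0.3599] len 0.08958195435391403 yawdeg 78.8296684140795 grip [0.5951 0.306 ]
```

Request:
play_rows:
  motion:
    - [62, 0, -22, -40, 3, 0, 0]
    - [62, 0, -22, -39, 0, 0, 0]
    - [62, 0, -22, -39, 0, 0, 0]
    - [62, 50, 0, 0, 0, 0, 0]
    - [62, 50, 0, 0, 0, 0, 0]
    - [62, 0, 0, 0, 0, 0, 0]
    - [62, 0, 0, 0, 0, 0, 0]

```text
time_s: 4.58
position: [0.3893, 0.2932, 0.1155]
tcp_rot: [-0.516, -0.483, 0.518, -0.482]
force: [0.0, -0.6, 0.9]
finger_gap: 0.668
```

```bash
cat >> h.py <<'E'
def st(tx=None,ty=None,tz=None,yaw=None):
    "print tool-axis shift (mm) to a world target and yaw turn (deg about tool x); yaw = heading of -tool z"
    o=arm.get_obs();P=o["position"];R=Ro.from_quat(o["tcp_rot"]).as_matrix()
    h=-R[:,2]; y=np.degrees(np.arctan2(h[1],h[0]))
    T=np.array([P[i] if v is None else v for i,v in enumerate((tx,ty,tz))])
    print("t",o["time_s"],"P",np.round(P,4),"yaw",round(y,2),"tilt",np.round(R[:,0],3),"F",np.round(o["force"],1),"gap",round(o["finger_gap"]*93,1))
    print("shift",np.round(R.T@(T-P)*1000,1),"turn", None if yaw is None else round(-(yaw-y),1), "levelling rotvec(tool deg)",np.round(np.degrees(R.T@np.cross(R[:,0],[0,0,-1])),1))
E
python3 -c "
from h import *
st(.3804,.2895,.017,86.5)"
```

```text
t 4.575 P [0.3893 0.2932 0.1155] yaw 86.0 tilt [-0.003 -0.001 -1.   ] F [ 0.  -0.6  0.9] gap 62.2
shift [98.6 -8.4  4.2] turn -0.5 levelling rotvec(tool deg) [0.  0.1 0.2]
```

Request:
play_rows:
  motion:
    - [62, 0, -8, 4, 0, 0, 0]
    - [62, 50, 0, 0, 0, 0, 0]
    - [62, 40, 0, 0, 0, 0, 0]
    - [62, 8, 0, 0, 0, 0, 0]
    - [62, 0, 0, 0, 0, 0, 0]
    - [0, 0, 0, 0, 0, 0, 0]
    - [0, 0, 0, 0, 0, 0, 0]
    - [0, 0, 0, 0, 0, 0, 0]
    - [0, 0, 0, 0, 0, 0, 0]
    - [0, 0, 0, 0, 0, 0, 0]
  grip_force: 25

```text
time_s: 5.82
position: [0.3856, 0.2921, 0.0292]
tcp_rot: [0.523, 0.481, -0.513, 0.482]
force: [0.1, 0.1, -1.3]
finger_gap: 0.345
```

```bash
python3 -c "
from h import *
st(.3804,.2895,.017,86.5)
p=imaging.snapshot('wrist');save(p,'w2.png')"
```

```text
t 5.825 P [0.3856 0.2921 0.0292] yaw 85.89 tilt [ 0.011  0.009 -1.   ] F [ 0.1  0.1 -1.3] gap 32.1
shift [12.1 -5.1  3. ] turn -0.6 levelling rotvec(tool deg) [ 0.  -0.5 -0.6]
```

View pics/w2.png

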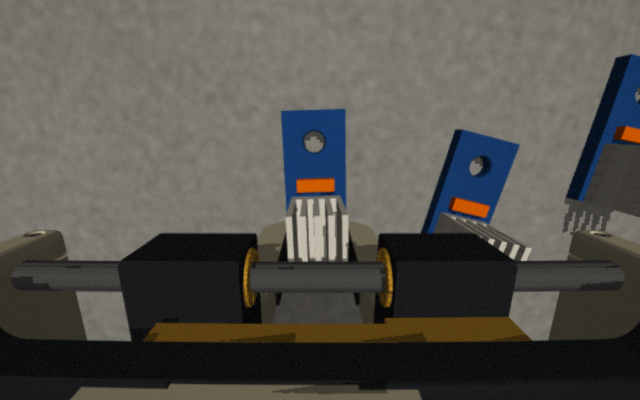

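The heat sink is gripped (gap 32 mm), with the hole at px (314,142), but the grip is about 12 mm too high. I'll reopen, go lower and regrip.

Request:
play_rows:
  motion:
    - [45, 0, 0, 0, 0, 0, 0]
    - [45, 0, 0, 0, 0, 0, 0]
    - [45, 10, 0, 0, 0, 0, 0]
    - [45, 3, 0, 0, 0, 0, 0]
    - [45, 0, 0, 0, 0, 0, 0]
    - [0, 0, 0, 0, 0, 0, 0]
    - [0, 0, 0, 0, 0, 0, 0]
    - [0, 0, 0, 0, 0, 0, 0]
    - [0, 0, 0, 0, 0, 0, 0]
  grip_force: 30

```text
time_s: 7.0
position: [0.3857, 0.2921, 0.0151]
tcp_rot: [0.522, 0.481, -0.513, 0.482]
force: [0.2, -0.2, -1.6]
finger_gap: 0.344
```

```bash
python3 -c "
from h import *
p=imaging.snapshot('wrist')
st(.3856,.2921,.15,86.5)
for r in nets.spot_point('mod0_hole',p)[:3]: print(r, onz(p,r['location'],.01))"
```

```text
t 7.05 P [0.3857 0.2921 0.0152] yaw 85.89 tilt [ 0.011  0.008 -1.   ] F [-0.8  0.6 -1.3] gap 32.0
shift [-134.8    1.3   -1.2] turn -0.6 levelling rotvec(tool deg) [ 0.  -0.5 -0.6]
{'location': [311.0, 143.2], 'score': 0.69} [0.38691823 0.34696267 0.01      ]
```

Request:
play_rows:
  motion:
    - [0, -45, 0, 0, 0, 0, 0]
    - [0, -45, 0, 0, 9.5, -0.2, -0.2]
    - [0, -45, 0, 0, 9.5, 0, 0]
    - [0, 0, 0, 0, 9.5, 0, 0]
    - [0, 0, 0, 0, 9.5, 0, 0]
    - [0, 0, 0, 0, 9.5, 0, 0]
    - [0, 0, 0, 0, 9.5, 0, 0]
    - [0, 0, 0, 0, 9.5, 0, 0]
    - [0, 0, 0, 0, 9.5, 0, 0]
    - [0, 0, 0, 0, 9.5, 0, 0]
    - [0, 0, 52, -29, 0, 0, 0]
    - [0, 0, 52, -29, 0, 0, 0]
    - [0, 0, 52, -29, 0, 0, 0]
    - [0, 0, 52, -29, 0, 0, 0]
    - [0, 0, 0, 0, 0, 0, 0]
    - [0, 0, 0, 0, 0, 0, 0]

```text
time_s: 9.1
position: [0.4925, 0.0719, 0.1532]
tcp_rot: [0.709, -0.014, -0.705, -0.017]
force: [-0.4, -0.0, -2.2]
finger_gap: 0.346
```

Run:
```python
from h import *
p=imaging.snapshot('wrist');save(p,'w3.png')
st(.50,.08,.12,0.7)
for n,z in dict(bay0_hole=.045,bay1_hole=.045,bay2_hole=.045,slot=.02).items():
  for r in nets.spot_point(n,p)[:1]: print(n,r, onz(p,r['location'],z))
```

```text
t 9.15 P [0.4925 0.0721 0.1532] yaw -2.47 tilt [ 0.006  0.005 -1.   ] F [-0.2 -0.  -2.3] gap 32.3
shift [33.2 -8.  -7. ] turn -3.2 levelling rotvec(tool deg) [ 0.  -0.3  0.3]
bay0_hole {'location': [95.2, 195.7], 'score': 0.61} [0.50193878 0.29388939 0.045     ]
bay1_hole {'location': [377.4, 38.0], 'score': 0.65} [0.63171786 0.01309736 0.045     ]
bay2_hole {'location': [457.7, 36.4], 'score': 0.65} [ 0.63036932 -0.05729651  0.045     ]
slot {'location': [508.9, 66.7], 'score': 0.82} [ 0.60802888 -0.12074171  0.02      ]
```

View pics/w3.png

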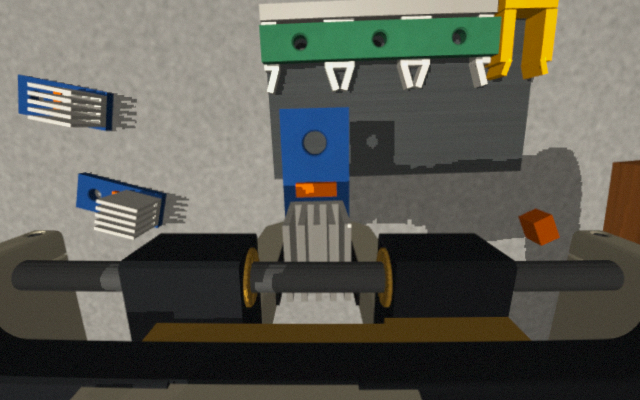

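The bar holes are at px (300,41), (379,39) and (459,36), and the module sits centred in the jaws with its hole at (315,142). I'll refine the fixture pose from the hole blobs.

```bash
cat >> h.py <<'E'
def holes(p,approx,z,rad=9):
    g=p["color"].astype(float).sum(2); out=[]
    for u,v in approx:
        w=g[v-rad:v+rad+1,u-rad:u+rad+1]; m=w<(w.min()+np.median(w))/2
        yy,xx=np.nonzero(m); out.append(onz(p,(u-rad+xx.mean(),v-rad+yy.mean()),z))
    return np.array(out)
E
python3 - <<'E'
from h import *
np.set_printoptions(precision=4,suppress=True)
p=imaging.snapshot('wrist')
# blob centroid is of the dark inside; aim at the top rim
H=holes(p,[(300,42),(379,39),(459,36)],.045); print(H)
d=H[0]-H[2]; th=np.arctan2(-d[0],d[1]); print("yaw",np.degrees(th),np.linalg.norm(d))
c=H.mean(0); O=c[:2]-.03*np.array([np.cos(th),np.sin(th)]); print("origin",O)
z=arm.get_obs()["position"][2]-.005
print("module hole",onz(p,(314.5,142),z))
st(*(O+np.array([-.115*np.cos(th)-.07*np.sin(th),.07*np.cos(th)-.115*np.sin(th)])),.10,np.degrees(th))
E
```

```text
[[ 0.6315  0.0814  0.045 ]
 [ 0.6314  0.0124  0.045 ]
 [ 0.6317 -0.0585  0.045 ]]
yaw 0.0834908779418591 0.13990903563891718
origin [0.6015 0.0118]
module hole [0.5493 0.0716 0.1484]
t 9.4 P [0.4924 0.0728 0.1534] yaw -2.38 tilt [ 0.006  0.005 -1.   ] F [-0.   0.8 -1.3] gap 32.1
shift [53.4 -8.2  6.6] turn -2.5 levelling rotvec(tool deg) [ 0.  -0.3  0.3]
```

Request:
play_rows:
  motion:
    - [0, 0, -8, 0, -2, -0.3, 0.3]
    - [0, 40, 0, 5, 0, 0, 0]
    - [0, 40, 0, 0, 0, 0, 0]
    - [0, 20, 0, 0, 0, 0, 0]
    - [0, 8, 0, 0, 0, 0, 0]
    - [0, 0, 0, 0, 0, 0, 0]
    - [0, 0, 0, 0, 0, 0, 0]

```text
time_s: 10.28
position: [0.4884, 0.0855, 0.0449]
tcp_rot: [0.708, 0.002, -0.706, 0.002]
force: [-0.2, 0.2, -1.7]
finger_gap: 0.345
```

Run:
```python
from h import *
p=imaging.snapshot('wrist');save(p,'w4.png')
st(.4915,.081,.0365,0.1)
```

```text
t 10.325 P [0.4884 0.0855 0.0449] yaw 0.37 tilt [ 0.003 -0.    -1.   ] F [-0.5  0.4 -1.9] gap 31.6
shift [ 8.4  4.5 -3. ] turn 0.3 levelling rotvec(tool deg) [ 0.  -0.2 -0. ]
```

View pics/w4.png

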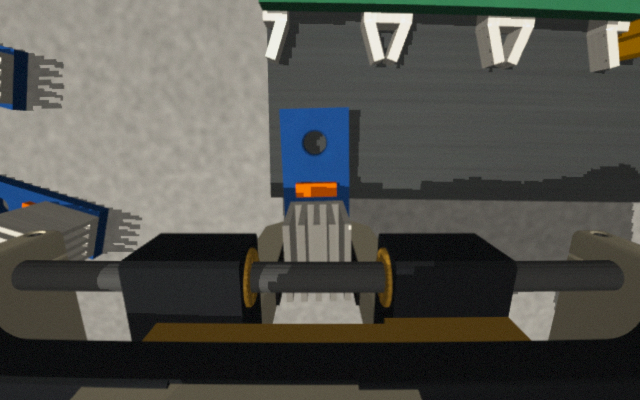

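The module lines up with bay 0 apart from being about 4 mm too far left, so I'll shift it, lower it and slide it in.

Request:
play_rows:
  motion:
    - [0, 0, 4.5, 0, 0, 0, 0]
    - [0, 0, 0, 0, 0, 0, 0]
    - [0, 7, 0, 0, 0, 0, 0]
    - [0, 0, 0, 0, 0, 0, 0]
    - [0, 0, 0, -20, 0, 0, 0]
    - [0, 0, 0, -15, 0, 0, 0]
    - [0, 0, 0, -15, 0, 0, 0]
    - [0, 0, 0, -10, 0, 0, 0]
    - [0, 0, 0, 0, 0, 0, 0]

```text
time_s: 11.45
position: [0.5513, 0.0809, 0.0383]
tcp_rot: [0.708, 0.002, -0.706, 0.002]
force: [-0.8, -0.2, -2.2]
finger_gap: 0.344
```

Run:
```python
from h import *
p=imaging.snapshot('wrist');save(p,'w5.png')
st(.5765,.081,.0365,0.1)
```

```text
t 11.5 P [0.551  0.0809 0.0384] yaw 0.36 tilt [ 0.004 -0.    -1.   ] F [-0.9 -0.5 -1.3] gap 32.1
shift [  2.    0.1 -25.5] turn 0.3 levelling rotvec(tool deg) [ 0.  -0.2 -0. ]
```

Request:
play_rows:
  motion:
    - [0, 1, 0, -10, 0, 0, 0]
    - [0, 0, 0, -8, 0, 0, 0]
    - [0, 0, 0, -5, 0, 0, 0]
    - [0, 0, 0, -4, 0, 0, 0]
    - [0, 0, 0, -4, 0, 0, 0]
    - [0, 0, 0, 0, 0, 0, 0]

```text
time_s: 12.25
position: [0.5775, 0.0821, 0.0368]
tcp_rot: [-0.703, -0.003, 0.711, -0.002]
force: [0.7, 0.2, -0.8]
finger_gap: 0.344
```

Run:
```python
from h import *
p=imaging.snapshot('wrist')
st(.5765,.081,.0365,0.1)
```

```text
t 12.3 P [0.5777 0.0821 0.0368] yaw 0.38 tilt [-0.012  0.001 -1.   ] F [-0.3 -0.5 -1.9] gap 31.8
shift [0.3 1.1 1.2] turn 0.3 levelling rotvec(tool deg) [0.  0.7 0.1]
```

Request:
play_rows:
  motion:
    - [0, 0, 0, -5, 0, 0, 0]
    - [0, 0, 0, -5, 0, 0, 0]

```text
time_s: 12.55
position: [0.5828, 0.0824, 0.0365]
tcp_rot: [-0.698, -0.003, 0.716, -0.002]
force: [-33.3, -0.0, 17.3]
finger_gap: 0.344
```

Request:
play_rows:
  motion:
    - [0, 1, 0, 0, 0, 0, 0]
    - [50, 0, 0, 0, 0, 0, 0]
    - [50, 0, 0, 0, 0, 0, 0]
    - [50, 0, 0, 0, 0, 0, 0]

```text
time_s: 13.05
position: [0.5837, 0.0824, 0.0366]
tcp_rot: [-0.699, -0.003, 0.716, -0.002]
force: [0.1, -0.7, -0.1]
finger_gap: 0.529
```

Run:
```python
from h import *
p=imaging.snapshot('wrist');save(p,'w6.png')
st(.5765,.081,.0365,0.1)
```

```text
t 13.1 P [0.5837 0.0824 0.0366] yaw 0.37 tilt [-0.024  0.001 -1.   ] F [ 0.8 -0.3 -0.4] gap 49.5
shift [0.3 1.3 7.2] turn 0.3 levelling rotvec(tool deg) [0.  1.4 0.1]
```

View pics/w6.png

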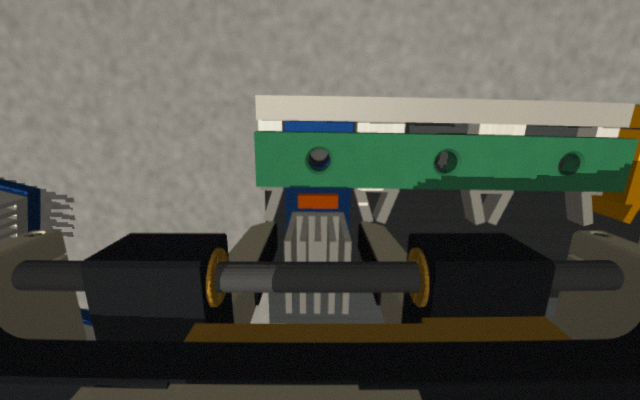

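Module 1 is seated: the blue front edge meets the stop and the bar hole at (318,158) shows the module hole beneath it. Next, the pins.

Request:
play_rows:
  motion:
    - [50, -30, 0, 0, 0, 0, 0]
    - [50, -60, 0, 0, 0, 1.4, 0]
    - [50, -60, 0, 0, 0, 0, 0]
    - [50, -30, 0, 0, 0, 0, 0]
    - [50, 0, 53, 33, 0, 0, 0]
    - [50, 0, 53, 33, 0, 0, 0]
    - [50, 0, 53, 33, 0, 0, 0]
    - [50, 0, 53, 33, 0, 0, 0]
    - [50, 0, 53, 33, 0, 0, 0]
    - [50, 0, 53, 33, 0, 0, 0]
    - [50, 0, 53, 33, 0, 0, 0]
    - [50, 0, 0, 0, 0, 0, 0]

```text
time_s: 14.6
position: [0.3542, -0.2941, 0.2226]
tcp_rot: [0.709, 0.002, -0.705, 0.004]
force: [-0.5, 0.5, 0.1]
finger_gap: 0.536
```

Run:
```python
from h import *
np.set_printoptions(precision=4,suppress=True)
p=imaging.snapshot('wrist');save(p,'w7.png')
st(.35,-.29,.2,0.1)
for n,z in dict(pin0_head=.06,rack=0,key_mid=.013,key_band=.013).items():
  for r in nets.spot_point(n,p)[:4]: print(n,r, onz(p,r['location'],z))
for u,v in ((212.7,208.2), (220.5,216.4),(228.6,223.6),(237.3,230.9)): print((u,v))
```

```text
t 14.65 P [ 0.3552 -0.2928  0.2226] yaw 0.57 tilt [ 0.005 -0.002 -1.   ] F [-0.   0.3 -0.5] gap 50.0
shift [22.6 -2.9  5.3] turn 0.5 levelling rotvec(tool deg) [ 0.  -0.3 -0.1]
pin0_head {'location': [314.5, 183.3], 'score': 0.58} [ 0.3558 -0.292   0.06  ]
key_mid {'location': [310.6, 104.3], 'score': 0.32} [ 0.4474 -0.2863  0.013 ]
(212.7, 208.2)
(220.5, 216.4)
(228.6, 223.6)
(237.3, 230.9)
```

View pics/w7.png

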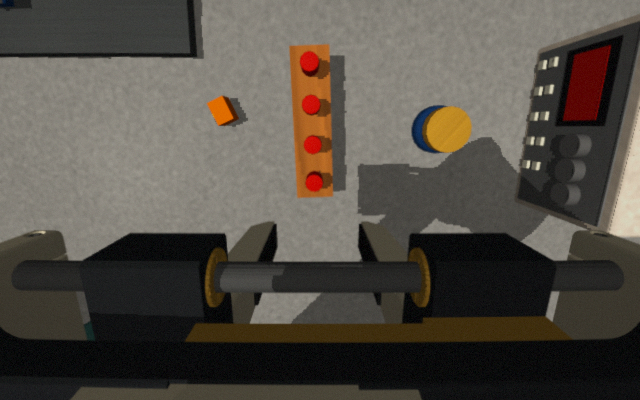

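The rack is in view with pin heads at (310,63), (311,104), (313,144) and (314,182). The relay is at (222,110) and the tin at (445,130).

```bash
cat >> h.py <<'E'
def reds(p,z=.062):
    g=cv2.cvtColor(p["color"],cv2.COLOR_RGB2HSV)
    m=(((g[...,0]<5)|(g[...,0]>175))&(g[...,1]>180)&(g[...,2]>90)).astype(np.uint8)
    n,l,s,c=cv2.connectedComponentsWithStats(m)
    return [(np.round(c[i],1),s[i,4],np.round(onz(p,c[i],z),4)) for i in range(1,n) if s[i,4]>60]
E
python3 - <<'E'
from h import *
p=imaging.snapshot('wrist')
for r in reds(p): print(r)
st()
E
```

```text
(array([313.5,  64.5]), np.int32(294), array([ 0.4872, -0.2855,  0.062 ]))
(array([583.1, 103.6]), np.int32(530), array([ 0.454 , -0.5854,  0.062 ]))
(array([595.3,  80.2]), np.int32(69), array([ 0.4789, -0.594 ,  0.062 ]))
(array([314.9, 107.2]), np.int32(265), array([ 0.4437, -0.2875,  0.062 ]))
(array([316.1, 146.9]), np.int32(242), array([ 0.4008, -0.2894,  0.062 ]))
(array([317. , 184.6]), np.int32(232), array([ 0.3577, -0.2911,  0.062 ]))
t 14.9 P [ 0.3571 -0.2904  0.2226] yaw 0.9 tilt [ 0.005 -0.002 -1.   ] F [-0.4 -0.3 -0.5] gap 49.8
shift [0. 0. 0.] turn None levelling rotvec(tool deg) [ 0.  -0.3 -0.1]
```

Request:
play_rows:
  motion:
    - [50, 0, -2, -43, 0, -0.3, 0]
    - [50, 0, -2, -43, 0, 0, 0]
    - [50, 0, -1, -41, 0, 0, 0]
    - [50, 50, 0, 0, 0, 0, 0]
    - [50, 50, 0, 0, 0, 0, 0]
    - [50, 20, 0, 0, 0, 0, 0]
    - [50, 0, 0, 0, 0, 0, 0]

```text
time_s: 15.78
position: [0.4938, -0.2757, 0.1015]
tcp_rot: [0.708, 0.009, -0.706, 0.012]
force: [-0.1, -0.4, 0.5]
finger_gap: 0.542
```

Run:
```python
from h import *
st(.485,-.2855,.049,0)
p=imaging.snapshot('wrist')
for r in reds(p): print(r)
st(.485,-.2855,.049,0)
```

```text
t 15.775 P [ 0.4938 -0.2757  0.1015] yaw 1.66 tilt [ 0.002 -0.004 -1.   ] F [-0.1 -0.4  0.5] gap 50.4
shift [52.6  9.3  9.2] turn 1.7 levelling rotvec(tool deg) [ 0.  -0.1 -0.2]
(array([329.7, 233.2]), np.int32(510), array([ 0.4808, -0.2864,  0.062 ]))
(array([329.7, 293.9]), np.int32(87), array([ 0.4287, -0.2885,  0.062 ]))
(array([322.6, 314.3]), np.int32(138), array([ 0.4097, -0.2833,  0.062 ]))
t 15.825 P [ 0.4941 -0.276   0.1026] yaw 1.66 tilt [ 0.004 -0.004 -1.   ] F [0.2 0.2 0.1] gap 50.3
shift [53.6  9.   9.6] turn 1.7 levelling rotvec(tool deg) [ 0.  -0.2 -0.3]
```

Request:
play_rows:
  motion:
    - [50, 0, 9, 9, 1, 0, 0]
    - [50, 15, 0, 0, 0, 0, 0]
    - [50, 0, 0, 0, 0, 0, 0]

```text
time_s: 16.2
position: [0.486, -0.2871, 0.0908]
tcp_rot: [0.71, 0.001, -0.704, 0.006]
force: [0.2, -0.2, -0.2]
finger_gap: 0.537
```

Run:
```python
from h import *
p=imaging.snapshot('wrist'); save(p,'w8.png',(220,140,420,340),3)
for r in reds(p): print(r)
st(.485,-.2858,.049,0)
```

```text
(array([313.8, 228. ]), np.int32(589), array([ 0.481 , -0.2856,  0.062 ]))
(array([316. , 293.5]), np.int32(69), array([ 0.4281, -0.2876,  0.062 ]))
(array([310.4, 314.2]), np.int32(118), array([ 0.41  , -0.2834,  0.062 ]))
t 16.25 P [ 0.4864 -0.2873  0.0917] yaw 0.56 tilt [ 0.009 -0.008 -1.   ] F [-0.2  0.3  1.8] gap 49.8
shift [42.7 -1.9  1.7] turn 0.6 levelling rotvec(tool deg) [ 0.  -0.5 -0.5]
```

View pics/w8.png

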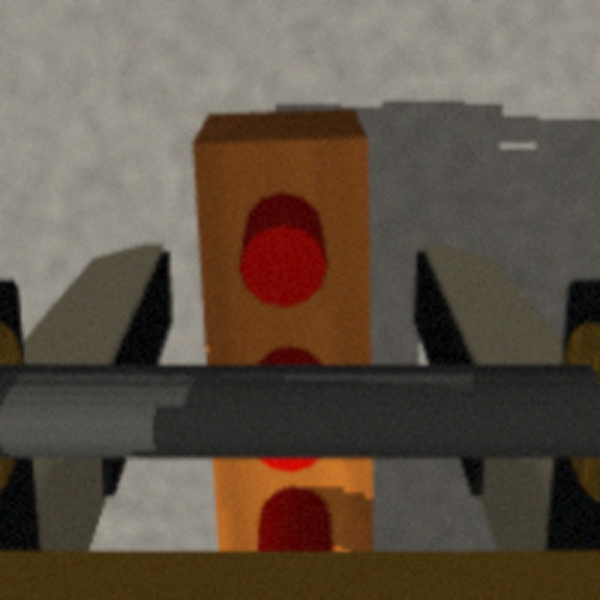

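The head's top disc is at px (315,228), fully visible between the fingers, which puts the pin at x≈0.4857, y≈-0.2856. I'll descend and grip it.

Request:
play_rows:
  motion:
    - [50, 0, -1.8, 1, 0, -0.5, -0.5]
    - [50, 25, 0, 0, 0, 0, 0]
    - [50, 12, 0, 0, 0, 0, 0]
    - [50, 4, 0, 0, 0, 0, 0]
    - [50, 0, 0, 0, 0, 0, 0]
    - [0, 0, 0, 0, 0, 0, 0]
    - [0, 0, 0, 0, 0, 0, 0]
    - [0, 0, 0, 0, 0, 0, 0]
    - [0, 0, 0, 0, 0, 0, 0]
  grip_force: 20

```text
time_s: 17.38
position: [0.4868, -0.286, 0.0533]
tcp_rot: [0.708, 0.003, -0.706, 0.004]
force: [-0.3, -0.3, -0.9]
finger_gap: 0.211
```

Run:
```python
from h import *
st(.485,-.2858,.17,0)
```

```text
t 17.375 P [ 0.4868 -0.286   0.0533] yaw 0.57 tilt [ 0.003 -0.    -1.   ] F [-0.3 -0.3 -0.9] gap 19.6
shift [-1.167e+02 -1.000e-01  1.500e+00] turn 0.6 levelling rotvec(tool deg) [ 0.  -0.1 -0. ]
```

Request:
play_rows:
  motion:
    - [0, -60, 0, 0, 0, 0, 0]
    - [0, -60, 0, 0, 0, 0, 0]
    - [0, 0, -52, -15, 0, 0, 0]
    - [0, 0, -52, -15, 0, 0, 0]
    - [0, 0, -52, -15, 0, 0, 0]
    - [0, 0, -52, -15, 0, 0, 0]
    - [0, 0, -52, -15, 0, 0, 0]
    - [0, 0, -52, -15, 0, 0, 0]
    - [0, 0, -50, -12, 0, 0, 0]
    - [0, 0, 0, 0, 0, 0, 0]
    - [0, 30, 0, 0, 0, 0, 0]
    - [0, 0, 0, 0, 0, 0, 0]
    - [0, 0, 0, 0, 0, 0, 0]

```text
time_s: 19.0
position: [0.5876, 0.0873, 0.1488]
tcp_rot: [0.709, 0.003, -0.705, 0.003]
force: [0.1, 0.1, -0.1]
finger_gap: 0.207
```

```bash
cat >> h.py <<'E'
B=[np.array([.6315,y,.045]) for y in (.0814,.0124,-.0585)]
def barholes(p,rad=10,which=(0,1,2)):
    "dark-or-lit hole blobs: non-green pixels near predicted hole, on the bar top"
    g=cv2.cvtColor(p["color"],cv2.COLOR_RGB2HSV); grn=((g[...,0]>50)&(g[...,0]<90)&(g[...,1]>90)&(g[...,2]>45))
    for i in which:
        u,v=np.round(proj(p,B[i])[0]).astype(int)
        if not(rad<=u<640-rad and rad<=v<230): continue
        w=(~grn[v-rad:v+rad+1,u-rad:u+rad+1]).astype(np.uint8)
        n,l,s,c=cv2.connectedComponentsWithStats(w)
        k=[j for j in range(1,n) if s[j,4]>15]
        for j in k: print("hole",i,"pred",(u,v),"found",np.round(c[j]+[u-rad,v-rad],1),"box",s[j],np.round(onz(p,c[j]+[u-rad,v-rad],.045),4))
E
python3 - <<'E'
from h import *
p=imaging.snapshot('wrist'); save(p,'w9.png')
for r in reds(p): print(r[:2],onz(p,r[0],arm.get_obs()["position"][2]+.022))
barholes(p)
st(.6315,.0814,.11,0)
E
```

```text
(array([317.3, 249.8]), np.int32(691)) [0.5881423  0.08665116 0.17051883]
hole 0 pred (np.int64(323), np.int64(151)) found [323.2 150.1] box [  4   3  13  13 132] [0.6323 0.0814 0.045 ]
hole 1 pred (np.int64(397), np.int64(152)) found [396.8 151.5] box [ 5  4 10 12 91] [0.6315 0.0126 0.045 ]
hole 2 pred (np.int64(472), np.int64(152)) found [469.4 152.5] box [ 4  6 10 11 65] [ 0.6313 -0.056   0.045 ]
t 19.05 P [0.5875 0.0873 0.1485] yaw 0.43 tilt [ 0.005 -0.    -1.   ] F [-0.1  0.3 -0.1] gap 19.4
shift [ 38.7   6.2 -43.8] turn 0.4 levelling rotvec(tool deg) [ 0.  -0.3 -0. ]
```

View pics/w9.png

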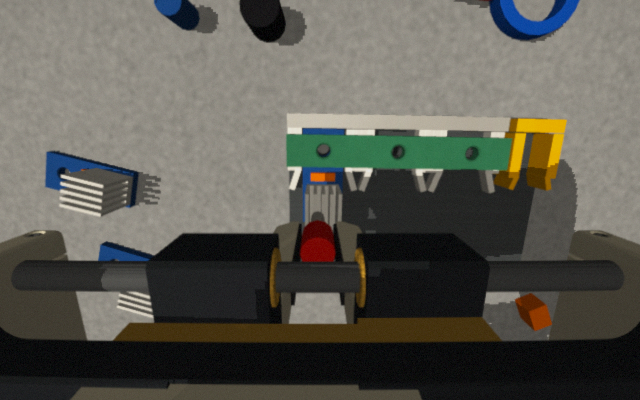

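The pin is held, with hole 0 at (323,150) and clear of the head at (317,240).

Request:
play_rows:
  motion:
    - [0, 0, 3, -25, 0, -0.3, 0]
    - [0, 0, 2.5, -20, 0, 0, 0]
    - [0, 0, 0, 0, 0, 0, 0]
    - [0, 40, 0, 0, 0, 0, 0]
    - [0, 0, 0, 0, 0, 0, 0]
    - [0, 0, 0, 0, 0, 0, 0]

```text
time_s: 19.8
position: [0.6343, 0.0803, 0.1155]
tcp_rot: [0.709, 0.002, -0.705, 0.002]
force: [0.5, 0.1, 0.2]
finger_gap: 0.212
```

Run:
```python
from h import *
p=imaging.snapshot('wrist'); save(p,'w10.png',(220,120,420,300),4)
barholes(p)
st(.6328,.0818,.0533,0)
```

```text
hole 0 pred (np.int64(315), np.int64(209)) found [316.2 210.7] box [  4   2  16  19 233] [0.63   0.0805 0.045 ]
hole 1 pred (np.int64(395), np.int64(209)) found [396.7 209. ] box [  5   4  15  14 158] [0.6318 0.0114 0.045 ]
hole 2 pred (np.int64(477), np.int64(210)) found [476.9 210.1] box [  3   3  15  15 152] [ 0.6312 -0.0584  0.045 ]
t 19.85 P [0.6342 0.0803 0.1151] yaw 0.3 tilt [ 0.006  0.    -1.   ] F [-0.1  0.8 -0.2] gap 19.6
shift [61.8 -1.5  1.7] turn 0.3 levelling rotvec(tool deg) [ 0.  -0.4  0. ]
```

View pics/w10.png

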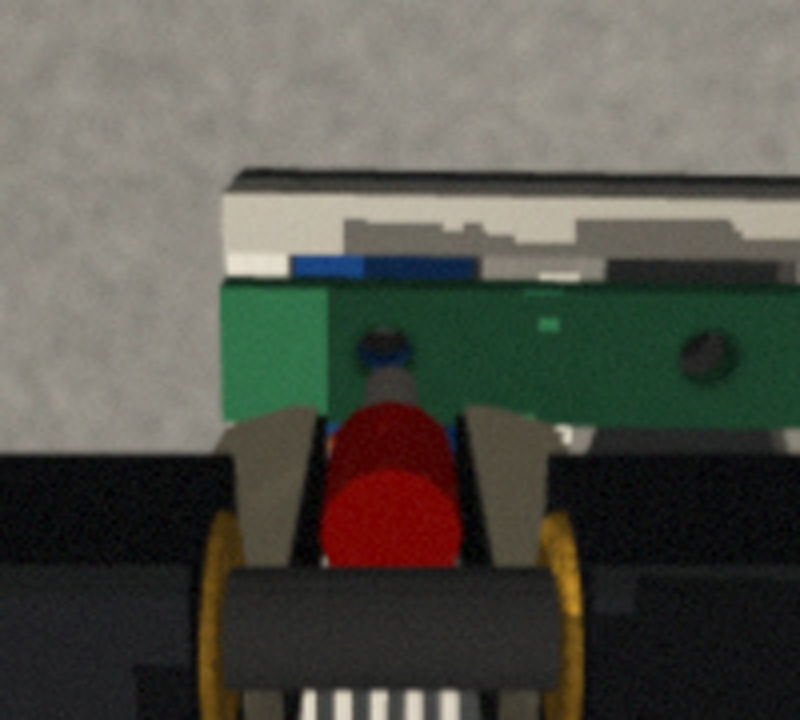

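Request:
play_rows:
  motion:
    - [0, 0, -1.5, 1.7, 0, -0.4, 0]
    - [0, 7, 0, 0, 0, 0, 0]
    - [0, 0, 0, 0, 0, 0, 0]

```text
time_s: 20.23
position: [0.6328, 0.0821, 0.1102]
tcp_rot: [0.708, 0.002, -0.707, 0.002]
force: [-1.3, -0.2, -0.9]
finger_gap: 0.208
```

Run:
```python
from h import *
st(.6323,.0818,.0533,0)
```

```text
t 20.225 P [0.6328 0.0821 0.1102] yaw 0.3 tilt [ 0.001  0.    -1.   ] F [-1.3 -0.2 -0.9] gap 19.4
shift [56.9  0.3  0.6] turn 0.3 levelling rotvec(tool deg) [ 0.  -0.1  0. ]
```

Request:
play_rows:
  motion:
    - [0, 10, 0, 0.3, 0, 0, 0]
    - [0, 10, 0, 0, 0, 0, 0]
    - [0, 8, 0, 0, 0, 0, 0]
    - [0, 6, 0, 0, 0, 0, 0]
    - [0, 0, 0, 0, 0, 0, 0]

```text
time_s: 20.85
position: [0.6322, 0.082, 0.0729]
tcp_rot: [0.707, 0.002, -0.707, 0.002]
force: [0.8, 0.0, -0.4]
finger_gap: 0.208
```

Run:
```python
from h import *
st(.6323,.0818,.0533,0)
```

```text
t 20.85 P [0.6322 0.082  0.0729] yaw 0.31 tilt [ 0.  0. -1.] F [ 0.8  0.  -0.4] gap 19.4
shift [19.6  0.2 -0.1] turn 0.3 levelling rotvec(tool deg) [ 0. -0.  0.]
```

Request:
play_rows:
  motion:
    - [0, 10, 0, 0, 0, 0, 0]
    - [0, 8, 0, 0, 0, 0, 0]
    - [0, 2.5, 0, 0, 0, 0, 0]
    - [0, 2, 0, 0, 0, 0, 0]
    - [0, 0, 0, 0, 0, 0, 0]

```text
time_s: 21.48
position: [0.6335, 0.0821, 0.0533]
tcp_rot: [0.708, 0.002, -0.706, 0.002]
force: [0.7, 0.4, -0.1]
finger_gap: 0.217
```

Run:
```python
from h import *
st(.6323,.0818,.0533,0)
```

```text
t 21.475 P [0.6335 0.0821 0.0533] yaw 0.31 tilt [ 0.004  0.    -1.   ] F [ 0.7  0.4 -0.1] gap 20.2
shift [-0.   0.3  1.2] turn 0.3 levelling rotvec(tool deg) [ 0.  -0.2  0. ]
```

Request:
play_rows:
  motion:
    - [50, 0, 0, 0, 0, 0, 0]
    - [50, 0, 0, 0, 0, 0, 0]
    - [50, 0, 0, 0, 0, 0, 0]
    - [60, -40, 0, 0, 0, 0, 0]
    - [60, -60, 0, 0, 0, 0, 0]
    - [60, -60, 0, 0, 0, 0, 0]
    - [60, 0, -20, 41, 0, 0, 0]
    - [60, 0, -20, 41, 0, 0, 0]
    - [60, 0, -20, 41, 0, 0, 0]
    - [60, 0, -20, 41, 0, 0, 0]
    - [60, 0, 0, 0, -10.5, 0, 0]
    - [60, 0, 0, 0, -10.5, 0, 0]
    - [60, 0, 0, 0, -10.5, 0, 0]
    - [60, 0, 0, 0, -10.5, 0, 0]
    - [60, 0, 0, 0, -10.5, 0, 0]
    - [60, 0, 0, 0, -10.5, 0, 0]
    - [60, 0, 0, 0, -10.5, 0, 0]
    - [60, 0, 0, 0, 0, 0, 0]
    - [60, 0, 0, 0, 0, 0, 0]

```text
time_s: 23.85
position: [0.4625, 0.1635, 0.2165]
tcp_rot: [0.562, 0.431, -0.559, 0.432]
force: [0.3, 0.1, -0.8]
finger_gap: 0.646
```

```bash
cat >> h.py <<'E'
def mods(p):
    "blue plate blobs -> pose. fits the 95x40 plate top by hole + min-area rect direction"
    g=cv2.cvtColor(p["color"],cv2.COLOR_RGB2HSV)
    m=((g[...,0]>100)&(g[...,0]<125)&(g[...,1]>120)&(g[...,2]>50)).astype(np.uint8)
    n,l,s,c=cv2.connectedComponentsWithStats(m)
    for i in range(1,n):
        if s[i,4]<500: continue
        cs,h=cv2.findContours((l==i).astype(np.uint8),cv2.RETR_CCOMP,cv2.CHAIN_APPROX_NONE)
        hs=[x for x,q in zip(cs,h[0]) if q[3]>=0 and 25<cv2.contourArea(x)<600 and cv2.contourArea(x)/max(1,cv2.minEnclosingCircle(x)[1]**2*3.14)>.6]
        print("blob",s[i])
        for x in hs:
            (u,v),r=cv2.minEnclosingCircle(x); print("  hole px",round(u,1),round(v,1),round(r,1),np.round(onz(p,(u,v),.01),4))
E
python3 - <<'E'
from h import *
p=imaging.snapshot('wrist'); save(p,'w11.png'); mods(p); st()
for r in reds(p): print(r)
for n in ('mod0_grip','mod0_hole'):
  for r in nets.spot_point(n,p)[:3]: print(n,r)
E
```

```text
blob [ 292   23   35   85 1255]
  hole px 308.5 41.9 7.3 [0.4956 0.3231 0.01  ]
t 23.9 P [0.4625 0.1635 0.2164] yaw 75.18 tilt [ 0.004  0.002 -1.   ] F [ 0.6  0.7 -0.6] gap 59.9
shift [0. 0. 0.] turn None levelling rotvec(tool deg) [ 0.  -0.1 -0.2]
(array([477.9, 217. ]), np.int32(226), array([0.637 , 0.0772, 0.062 ]))
(array([582.9, 222.9]), np.int32(219), array([0.7605, 0.0363, 0.062 ]))
mod0_grip {'location': [423.7, 224.4], 'score': 0.66}
mod0_hole {'location': [462.4, 204.8], 'score': 0.89}
```

View pics/w11.png

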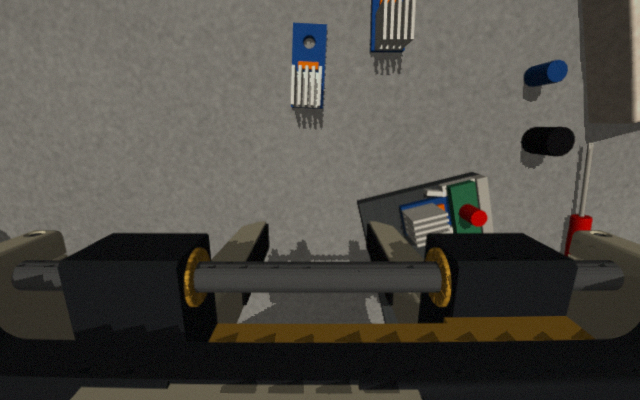

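The view shows pin 1 seated in bay 0 at (472,215) and module B ahead, with its hole at (308,42) and nearly aligned with the tool. Module C is at (392,25).

```bash
python3 -c "
from h import *
st(.4803,.2703,.0165,73.5)"
```

```text
t 24.0 P [0.4625 0.1635 0.2164] yaw 75.27 tilt [ 0.004  0.002 -1.   ] F [0.1 1.1 0. ] gap 59.6
shift [ 200.2  -10.6 -107.3] turn 1.8 levelling rotvec(tool deg) [ 0.  -0.1 -0.2]
```

Request:
play_rows:
  motion:
    - [60, 0, -5, -54, 1.7, 0, 0]
    - [60, 0, -5, -53, 0, 0, 0]
    - [60, 55, 0, 0, 0, 0, 0]
    - [60, 55, 0, 0, 0, 0, 0]
    - [60, 10, 0, 0, 0, 0, 0]
    - [60, 0, 0, 0, 0, 0, 0]

```text
time_s: 24.75
position: [0.4842, 0.2733, 0.0967]
tcp_rot: [0.571, 0.42, -0.566, 0.421]
force: [0.2, -0.3, 0.5]
finger_gap: 0.64
```

```bash
python3 -c "
from h import *
st(.4803,.2703,.0165,73.5)"
```

```text
t 24.75 P [0.4842 0.2733 0.0967] yaw 72.95 tilt [ 0.007  0.003 -1.   ] F [ 0.2 -0.3  0.5] gap 59.6
shift [80.2 -3.3  4.4] turn -0.5 levelling rotvec(tool deg) [ 0.  -0.3 -0.4]
```

Request:
play_rows:
  motion:
    - [60, 0, -3.3, 4.4, 0, -0.3, -0.4]
    - [60, 45, 0, 0, 0, 0, 0]
    - [60, 25, 0, 0, 0, 0, 0]
    - [60, 7, 0, 0, 0, 0, 0]
    - [60, 0, 0, 0, 0, 0, 0]

```text
time_s: 25.38
position: [0.4838, 0.2711, 0.0286]
tcp_rot: [0.573, 0.419, -0.565, 0.42]
force: [-0.2, 0.0, -0.1]
finger_gap: 0.646
```

```bash
python3 -c "
from h import *
st(.4803,.2703,.0165,73.5)"
```

```text
t 25.375 P [0.4838 0.2711 0.0286] yaw 72.82 tilt [ 0.01   0.006 -1.   ] F [-0.2  0.  -0.1] gap 60.0
shift [12.1 -3.2  1.9] turn -0.7 levelling rotvec(tool deg) [ 0.  -0.5 -0.4]
```

Request:
play_rows:
  motion:
    - [60, 10, -3, 1.5, 0, -0.5, -0.4]
    - [60, 3, 0, 0, 0, 0, 0]
    - [60, 0, 0, 0, 0, 0, 0]
    - [0, 0, 0, 0, 0, 0, 0]
    - [0, 0, 0, 0, 0, 0, 0]
    - [0, 0, 0, 0, 0, 0, 0]
    - [0, 0, 0, 0, 0, 0, 0]
    - [0, 0, 0, 0, 0, 0, 0]
  grip_force: 30

```text
time_s: 26.38
position: [0.4816, 0.2712, 0.018]
tcp_rot: [0.57, 0.419, -0.568, 0.42]
force: [0.2, -0.4, -0.5]
finger_gap: 0.347
```

```bash
python3 -c "
from h import *
p=imaging.snapshot('wrist'); mods(p)
st()"
```

```text
blob [ 436    0   78  156 4648]
  hole px 476.7 16.9 15.2 [0.6031 0.3632 0.01  ]
blob [ 282  110   68  104 4969]
  hole px 316.1 143.1 12.5 [0.4981 0.3235 0.01  ]
t 26.425 P [0.4816 0.2712 0.0179] yaw 72.81 tilt [ 0.003  0.001 -1.   ] F [-0.3  0.1 -0.6] gap 32.0
shift [0. 0. 0.] turn None levelling rotvec(tool deg) [ 0.  -0.1 -0.2]
```

Request:
play_rows:
  motion:
    - [0, -45, 0, 0, 0, 0, 0]
    - [0, -45, 0, 0, 10.1, 0, 0]
    - [0, -45, 0, 0, 10.1, 0, 0]
    - [0, 0, 0, 0, 10.1, 0, 0]
    - [0, 0, 0, 0, 10.1, 0, 0]
    - [0, 0, 0, 0, 10.1, 0, 0]
    - [0, 0, 0, 0, 10.1, 0, 0]
    - [0, 0, 0, 0, 10.1, 0, 0]
    - [0, 0, 52, 0, 0, 0, 0]
    - [0, 0, 52, 0, 0, 0, 0]
    - [0, 0, 52, 0, 0, 0, 0]
    - [0, 0, 52, 0, 0, 0, 0]
    - [0, 0, 45, 0, 0, 0, 0]
    - [0, 0, 0, 0, 0, 0, 0]
    - [0, 0, 0, 0, 0, 0, 0]

```text
time_s: 28.3
position: [0.4782, 0.0107, 0.1553]
tcp_rot: [0.707, -0.002, -0.707, -0.001]
force: [-0.4, 0.3, -1.7]
finger_gap: 0.338
```

```bash
python3 -c "
from h import *
st(.488,.0122,.08,0.1)
p=imaging.snapshot('wrist');mods(p); st(.488,.0122,.08,0.1); barholes(p)"
```

```text
t 28.3 P [0.4782 0.0107 0.1553] yaw -0.3 tilt [ 0.001 -0.001 -1.   ] F [-0.4  0.3 -1.7] gap 31.5
shift [75.3 -1.6 -9.8] turn -0.4 levelling rotvec(tool deg) [ 0.  -0.1 -0.1]
blob [219  46  45  67 667]
blob [ 281  109   70  104 5069]
  hole px 315.8 143.2 12.4 [0.5263 0.0112 0.01  ]
t 28.35 P [0.4782 0.0109 0.1553] yaw -0.27 tilt [ 0.001 -0.001 -1.   ] F [ 0.5  0.3 -1.2] gap 31.6
shift [75.3 -1.4 -9.8] turn -0.4 levelling rotvec(tool deg) [ 0.  -0.  -0.1]
hole 0 pred (np.int64(234), np.int64(24)) found [233.9  23.6] box [  0   0  21  21 414] [0.6318 0.0817 0.045 ]
hole 1 pred (np.int64(313), np.int64(23)) found [314.7  24.2] box [  6   4  13  15 144] [0.6307 0.0113 0.045 ]
hole 2 pred (np.int64(395), np.int64(23)) found [393.8  24.9] box [  3   5  13  15 126] [ 0.63   -0.0577  0.045 ]
```

Well aligned. Lowering to TCP z ≈ 0.040.

Request:
play_rows:
  motion:
    - [0, 40, -1.2, -10, 0, 0, 0]
    - [0, 40, 0, 0, 0, 0, 0]
    - [0, 25, 0, 0, 0, 0, 0]
    - [0, 7, 0, 0, 0, 0, 0]
    - [0, 0, 0, 0, 0, 0, 0]
    - [0, 0, 0, 0, 0, 0, 0]

```text
time_s: 29.1
position: [0.49, 0.0173, 0.0424]
tcp_rot: [0.708, 0.001, -0.706, 0.001]
force: [0.0, -0.9, -1.5]
finger_gap: 0.341
```

```bash
python3 -c "
from h import *
st(.5765,.0122,.039,0.1)"
```

```text
t 29.1 P [0.49   0.0173 0.0424] yaw 0.17 tilt [ 0.004 -0.001 -1.   ] F [ 0.  -0.9 -1.5] gap 31.7
shift [  3.8   5.4 -86.5] turn 0.1 levelling rotvec(tool deg) [ 0.  -0.2 -0. ]
```

Request:
play_rows:
  motion:
    - [0, 0, 5, 0, 0, -0.2, 0]
    - [0, 3, 0, 0, 0, 0, 0]
    - [0, 0, 0, 0, 0, 0, 0]
    - [0, 0, 0, -20, 0, 0, 0]
    - [0, 0, 0, -15, 0, 0, 0]
    - [0, 0, 0, -15, 0, 0, 0]
    - [0, 0, 0, -10, 0, 0, 0]
    - [0, 0, 0, 0, 0, 0, 0]

```text
time_s: 30.1
position: [0.5528, 0.012, 0.0409]
tcp_rot: [0.707, 0.001, -0.707, 0.001]
force: [-0.5, -0.1, -2.1]
finger_gap: 0.344
```

```bash
python3 -c "
from h import *
st(.5765,.0122,.039,0.1)"
```

```text
t 30.1 P [0.5528 0.012  0.0409] yaw 0.14 tilt [ 0.001 -0.001 -1.   ] F [-0.5 -0.1 -2.1] gap 31.9
shift [  1.9  -0.1 -23.7] turn 0.0 levelling rotvec(tool deg) [ 0. -0. -0.]
```

Request:
play_rows:
  motion:
    - [0, 1.5, 0, -10, 0, 0, 0]
    - [0, 0, 0, -8, 0, 0, 0]
    - [0, 0, 0, -5, 0, 0, 0]
    - [0, 0, 0, -4, 0, 0, 0]
    - [0, 0, 0, -4, 0, 0, 0]
    - [0, 0, 0, -5, 0, 0, 0]
    - [0, 0, 0, -5, 0, 0, 0]

```text
time_s: 30.98
position: [0.5844, 0.0126, 0.0388]
tcp_rot: [-0.697, -0.001, 0.717, -0.001]
force: [-32.6, -0.4, 18.9]
finger_gap: 0.338
```

Request:
play_rows:
  motion:
    - [0, 1, 0, 0, 0, 0, 0]
    - [50, 0, 0, 0, 0, 0, 0]
    - [50, 0, 0, 0, 0, 0, 0]
    - [50, 0, 0, 0, 0, 0, 0]

```text
time_s: 31.48
position: [0.5848, 0.0125, 0.0389]
tcp_rot: [-0.697, -0.001, 0.717, -0.001]
force: [0.6, 0.2, -0.2]
finger_gap: 0.534
```

```bash
python3 -c "
from h import *
p=imaging.snapshot('wrist');save(p,'w12.png')
st(.5765,.0122,.039,0.1)
B=p['color']
for i in range(2):
    from h import B as BB
    u,v=np.round(proj(p,BB[i])[0]).astype(int); print(u,v)
u,v=np.round(proj(p,BB[1])[0]).astype(int)
for r in range(v-14,v+15,2): print([tuple(int(q) for q in p['color'][r,c]) for c in (u-4,u,u+4)])
# stop gap: column scan beyond bar
for r in range(v-45,v-14,2): print(r,p['color'][r,u-8],p['color'][r,u+70])"
```

```text
t 31.525 P [0.5848 0.0125 0.0389] yaw 0.12 tilt [-0.029 -0.    -1.   ] F [ 1.4  0.6 -0.5] gap 49.9
shift [0.1 0.3 8.3] turn 0.0 levelling rotvec(tool deg) [ 0.   1.7 -0. ]
192 162
316 162
[(58, 128, 82), (56, 127, 82), (54, 124, 80)]
[(52, 115, 77), (40, 88, 58), (42, 91, 63)]
[(39, 83, 56), (69, 82, 69), (70, 84, 71)]
[(75, 85, 74), (88, 85, 80), (83, 83, 77)]
[(93, 89, 84), (87, 84, 79), (86, 83, 77)]
[(81, 79, 73), (94, 92, 84), (87, 87, 80)]
[(33, 34, 30), (87, 86, 81), (89, 82, 78)]
[(21, 25, 20), (39, 39, 33), (49, 46, 45)]
[(27, 30, 33), (25, 24, 27), (24, 24, 19)]
[(15, 28, 46), (16, 28, 36), (22, 27, 36)]
[(16, 36, 37), (0, 24, 46), (6, 28, 53)]
[(20, 49, 34), (21, 40, 48), (17, 43, 55)]
[(38, 87, 59), (22, 49, 32), (22, 51, 32)]
[(47, 101, 70), (39, 100, 64), (42, 100, 64)]
[(51, 121, 80), (49, 113, 77), (48, 115, 76)]
117 [201 193 178] [195 187 170]
119 [201 193 178] [191 183 167]
121 [200 193 181] [195 185 172]
123 [168 165 156] [193 184 168]
125 [ 29  62 107] [229 223 209]
127 [ 29  75 137] [231 227 212]
129 [ 23  71 137] [231 226 212]
131 [ 27  73 138] [230 226 211]
133 [ 27  69 125] [229 226 212]
135 [38 87 66] [124 136 119]
137 [ 56 129  87] [ 50 118  76]
139 [ 56 128  84] [ 56 126  82]
141 [ 52 126  84] [ 57 127  84]
143 [ 56 129  85] [ 56 127  82]
145 [ 53 125  82] [ 55 126  82]
147 [ 56 129  86] [ 52 125  83]
```

Request:
play_rows:
  motion:
    - [50, -30, 0, 0, 0, 0, 0]
    - [50, -60, 0, 0, 0, 1.7, 0]
    - [50, -60, 0, 0, 0, 0, 0]
    - [50, 0, 50, 23.5, 0, 0, 0]
    - [50, 0, 50, 23.5, 0, 0, 0]
    - [50, 0, 50, 23.5, 0, 0, 0]
    - [50, 0, 50, 23.5, 0, 0, 0]
    - [50, 0, 50, 23.5, 0, 0, 0]
    - [50, 0, 50, 23.5, 0, 0, 0]
    - [50, 0, 0, 0, 0, 0, 0]
    - [50, 50, 0, 0, 0, 0, 0]
    - [50, 40, 0, 0, 0, 0, 0]
    - [50, 0, 0, 0, 0, 0, 0]

```text
time_s: 33.15
position: [0.4439, -0.2961, 0.1032]
tcp_rot: [0.709, 0.0, -0.705, 0.002]
force: [0.5, -0.3, 0.0]
finger_gap: 0.536
```

```bash
python3 -c "
from h import *
p=imaging.snapshot('wrist')
for r in reds(p,.072): print(r)
st(.4437,-.2875,.050,0)"
```

```text
(array([304.3, 221.8]), np.int32(517), array([ 0.4426, -0.2874,  0.072 ]))
(array([307.2, 314.7]), np.int32(314), array([ 0.3656, -0.2892,  0.072 ]))
t 33.2 P [ 0.4446 -0.2965  0.1053] yaw 0.23 tilt [ 0.007 -0.004 -1.   ] F [-0.1  0.2  0.3] gap 49.9
shift [55.2 -9.3  1.3] turn 0.2 levelling rotvec(tool deg) [ 0.  -0.4 -0.3]
```

Request:
play_rows:
  motion:
    - [50, 0, -9, 1, 0, -0.4, -0.3]
    - [50, 0, 0, 0, 0, 0, 0]
    - [50, 25, 0, 0, 0, 0, 0]
    - [50, 15, 0, 0, 0, 0, 0]
    - [50, 5, 0, 0, 0, 0, 0]
    - [50, 0, 0, 0, 0, 0, 0]

```text
time_s: 33.95
position: [0.447, -0.2877, 0.0667]
tcp_rot: [0.71, 0.0, -0.704, 0.003]
force: [0.2, -0.4, 0.6]
finger_gap: 0.538
```

```bash
python3 -c "
from h import *
st(.4432,-.2875,.051,0)"
```

```text
t 33.95 P [ 0.447  -0.2877  0.0667] yaw 0.32 tilt [ 0.008 -0.004 -1.   ] F [ 0.2 -0.4  0.6] gap 50.1
shift [15.6 -0.3  3.9] turn 0.3 levelling rotvec(tool deg) [ 0.  -0.4 -0.2]
```

Request:
play_rows:
  motion:
    - [50, 0, 0, 3.7, 0, -0.4, -0.2]
    - [50, 11, 0, 0, 0, 0, 0]
    - [50, 3, 0, 0, 0, 0, 0]
    - [50, 0, 0, 0, 0, 0, 0]

```text
time_s: 34.45
position: [0.4434, -0.2881, 0.0529]
tcp_rot: [0.708, 0.001, -0.707, 0.002]
force: [-1.4, -0.2, 1.6]
finger_gap: 0.537
```

```bash
python3 -c "
from h import *
st(.4432,-.2875,.051,0)"
```

```text
t 34.45 P [ 0.4434 -0.2881  0.0529] yaw 0.31 tilt [ 0.001 -0.001 -1.   ] F [-1.4 -0.2  1.6] gap 50.0
shift [ 1.9 -0.6  0.2] turn 0.3 levelling rotvec(tool deg) [ 0.  -0.1 -0.1]
```

Request:
play_rows:
  motion:
    - [50, 1.5, 0, 0, 0, 0, 0]
    - [0, 0, 0, 0, 0, 0, 0]
    - [0, 0, 0, 0, 0, 0, 0]
    - [0, 0, 0, 0, 0, 0, 0]
    - [0, 0, 0, 0, 0, 0, 0]
    - [0, -60, 0, 0, 0, 0, 0]
    - [0, -60, 0, 0, 0, 0, 0]
    - [0, 0, -50, -24.5, 0, 0, 0]
    - [0, 0, -50, -24.5, 0, 0, 0]
    - [0, 0, -50, -24.5, 0, 0, 0]
    - [0, 0, -50, -24.5, 0, 0, 0]
    - [0, 0, -50, -24.5, 0, 0, 0]
    - [0, 0, -50, -24.5, 0, 0, 0]
    - [0, 0, 0, 0, 0, 0, 0]
    - [0, 30, 0, 0, 0, 0, 0]
    - [0, 0, 0, 0, 0, 0, 0]
  grip_force: 20

```text
time_s: 36.45
position: [0.5927, 0.0216, 0.1453]
tcp_rot: [0.708, 0.001, -0.706, 0.002]
force: [0.1, -0.2, 0.0]
finger_gap: 0.21
```

```bash
python3 -c "
from h import *
p=imaging.snapshot('wrist')
for r in reds(p): print(r[:2],onz(p,r[0],arm.get_obs()['position'][2]+.022))
barholes(p)
st(.6323,.0126,.108,0)"
```

```text
(array([244.2, 159.6]), np.int32(425)) [0.64242589 0.05736448 0.16932408]
(array([317.2, 249.4]), np.int32(727)) [0.5945445  0.0209893  0.16932408]
hole 0 pred (np.int64(252), np.int64(156)) found [251.2 156.4] box [  0   0  21  21 390] [0.6315 0.082  0.045 ]
hole 1 pred (np.int64(326), np.int64(157)) found [327.3 156.2] box [  5   3  13  13 128] [0.6319 0.0116 0.045 ]
hole 2 pred (np.int64(403), np.int64(157)) found [401.5 157.3] box [ 4  5 10 12 93] [ 0.6311 -0.0573  0.045 ]
t 36.5 P [0.5935 0.0215 0.1473] yaw 0.18 tilt [ 0.006 -0.002 -1.   ] F [-0.4 -0.2  0.3] gap 19.6
shift [ 39.6   8.9 -38.5] turn 0.2 levelling rotvec(tool deg) [ 0.  -0.3 -0.1]
```

Request:
play_rows:
  motion:
    - [0, 0, 5, -22, 0, -0.3, 0]
    - [0, 0, 4, -17, 0, 0, 0]
    - [0, 0, 0, 0, 0, 0, 0]
    - [0, 35, 0, 0, 0, 0, 0]
    - [0, 0, 0, 0, 0, 0, 0]
    - [0, 0, 0, 0, 0, 0, 0]

```text
time_s: 37.25
position: [0.6342, 0.0092, 0.1215]
tcp_rot: [0.71, -0.001, -0.704, 0.001]
force: [-0.2, 0.3, -1.3]
finger_gap: 0.207
```

```bash
python3 -c "
from h import *
st(.6322,.0126,.052,0)"
```

```text
t 37.25 P [0.6342 0.0092 0.1215] yaw -0.03 tilt [ 0.009 -0.002 -1.   ] F [-0.2  0.3 -1.3] gap 19.3
shift [69.5 -3.5  2.6] turn -0.0 levelling rotvec(tool deg) [ 0.  -0.5 -0.1]
```

Request:
play_rows:
  motion:
    - [0, 0, -3.3, 2, 0, -0.5, 0]
    - [0, 10, 0, 0, 0, 0, 0]
    - [0, 4, 0, 0, 0, 0, 0]
    - [0, 0, 0, 0, 0, 0, 0]

```text
time_s: 37.75
position: [0.6324, 0.0129, 0.1093]
tcp_rot: [0.708, -0.001, -0.706, 0.001]
force: [0.4, -0.7, -0.2]
finger_gap: 0.209
```

```bash
python3 -c "
from h import *
st(.6322,.0126,.052,0)"
```

```text
t 37.75 P [0.6324 0.0129 0.1093] yaw -0.02 tilt [ 0.003 -0.002 -1.   ] F [ 0.4 -0.7 -0.2] gap 19.4
shift [57.3  0.2  0.4] turn -0.0 levelling rotvec(tool deg) [ 0.  -0.2 -0.1]
```

Request:
play_rows:
  motion:
    - [0, 10, 0.2, 0.3, 0, -0.2, 0]
    - [0, 10, 0, 0, 0, 0, 0]
    - [0, 8, 0, 0, 0, 0, 0]
    - [0, 7, 0, 0, 0, 0, 0]
    - [0, 0, 0, 0, 0, 0, 0]

```text
time_s: 38.38
position: [0.6318, 0.0126, 0.071]
tcp_rot: [-0.706, 0.001, 0.708, -0.001]
force: [-0.4, 0.2, -0.4]
finger_gap: 0.211
```

```bash
python3 -c "
from h import *
st(.6322,.0126,.052,0)"
```

```text
t 38.375 P [0.6318 0.0126 0.071 ] yaw -0.02 tilt [-0.002 -0.002 -1.   ] F [-0.4  0.2 -0.4] gap 19.6
shift [19.  -0.1 -0.4] turn -0.0 levelling rotvec(tool deg) [ 0.   0.1 -0.1]
```

Request:
play_rows:
  motion:
    - [0, 10, 0, 0, 0, 0, 0]
    - [0, 7, 0, 0, 0, 0, 0]
    - [0, 3, 0, 0, 0, 0, 0]
    - [0, 3, 0, 0, 0, 0, 0]
    - [0, 0, 0, 0, 0, 0, 0]

```text
time_s: 39.0
position: [0.6335, 0.0124, 0.0516]
tcp_rot: [0.708, -0.001, -0.706, 0.001]
force: [-1.4, -0.5, -1.8]
finger_gap: 0.208
```

```bash
python3 -c "
from h import *
st(.6322,.0126,.052,0)"
```

```text
t 39.0 P [0.6335 0.0124 0.0516] yaw -0.02 tilt [ 0.003 -0.003 -1.   ] F [-1.4 -0.5 -1.8] gap 19.4
shift [-0.4 -0.2  1.3] turn -0.0 levelling rotvec(tool deg) [ 0.  -0.2 -0.1]
```

Request:
play_rows:
  motion:
    - [0, 2, 0, 0, 0, 0, 0]
    - [50, 0, 0, 0, 0, 0, 0]
    - [50, 0, 0, 0, 0, 0, 0]
    - [50, 0, 0, 0, 0, 0, 0]
    - [60, -40, 0, 0, 0, 0, 0]
    - [60, -60, 0, 0, 0, 0, 0]
    - [60, -60, 0, 0, 0, 0, 0]
    - [60, 0, -47, 17, 0, 0, 0]
    - [60, 0, -47, 17, 0, 0, 0]
    - [60, 0, -47, 17, 0, 0, 0]
    - [60, 0, -47, 17, 0, 0, 0]
    - [60, 0, 0, 0, -9.7, 0, 0]
    - [60, 0, 0, 0, -9.7, 0, 0]
    - [60, 0, 0, 0, -9.7, 0, 0]
    - [60, 0, 0, 0, -9.7, 0, 0]
    - [60, 0, 0, 0, -9.7, 0, 0]
    - [60, 0, 0, 0, -9.7, 0, 0]
    - [60, 0, 0, 0, -9.7, 0, 0]
    - [60, 0, 0, 0, -9.7, 0, 0]
    - [60, 0, 0, 0, 0, 0, 0]

```text
time_s: 41.5
position: [0.562, 0.2072, 0.2109]
tcp_rot: [-0.541, -0.454, 0.543, -0.455]
force: [-0.4, 0.8, -0.3]
finger_gap: 0.646
```

```bash
python3 -c "
from h import *
p=imaging.snapshot('wrist');save(p,'w13.png');mods(p)
g=cv2.cvtColor(p['color'],cv2.COLOR_RGB2HSV)
m=((g[...,0]>100)&(g[...,0]<125)&(g[...,1]>120)&(g[...,2]>50)).astype(np.uint8); m[160:]=0
n,l,s,c=cv2.connectedComponentsWithStats(m); i=1+np.argmax(s[1:,4])
for r in range(s[i,1]+3,s[i,1]+s[i,3],8):
    x=np.nonzero(l[r]==i)[0]; print(r,x.min(),x.max())
for q in reds(p,.072): print(q)
st()"
```

```text
blob [ 309   22   38   69 1229]
  hole px 328.5 41.5 7.6 [0.6036 0.3628 0.01  ]
25 313 346
33 312 345
41 312 344
49 311 343
57 311 343
65 310 342
73 310 310
81 309 309
89 309 309
t 41.55 P [0.562  0.2072 0.2109] yaw 79.8 tilt [-0.001 -0.002 -1.   ] F [ 0.8  0.6 -0.1] gap 59.8
shift [0. 0. 0.] turn None levelling rotvec(tool deg) [0.  0.1 0. ]
```

```bash
python3 -c "
from h import *
st(.5908,.3093,.0165,76.5)"
```

```text
t 41.55 P [0.562  0.2072 0.2109] yaw 79.8 tilt [-0.001 -0.002 -1.   ] F [ 0.8  0.6 -0.1] gap 59.8
shift [ 194.1   10.4 -106. ] turn 3.3 levelling rotvec(tool deg) [0.  0.1 0. ]
```

Request:
play_rows:
  motion:
    - [60, 0, 4, -54, 3.2, 0, 0]
    - [60, 0, 4, -53, 0, 0, 0]
    - [60, 55, 0, 0, 0, 0, 0]
    - [60, 50, 0, 0, 0, 0, 0]
    - [60, 10, 0, 0, 0, 0, 0]
    - [60, 0, 0, 0, 0, 0, 0]

```text
time_s: 42.3
position: [0.594, 0.3136, 0.0951]
tcp_rot: [0.561, 0.43, -0.56, 0.432]
force: [0.1, -1.7, 0.4]
finger_gap: 0.646
```

```bash
python3 -c "
from h import *
st(.5908,.3093,.0165,76.5)"
```

```text
t 42.3 P [0.594  0.3136 0.0951] yaw 75.09 tilt [ 0.002 -0.001 -1.   ] F [ 0.1 -1.7  0.4] gap 60.1
shift [78.6 -2.1  5. ] turn -1.4 levelling rotvec(tool deg) [ 0.   0.  -0.1]
```

Request:
play_rows:
  motion:
    - [60, 0, -2, 5, -1.3, 0, 0]
    - [60, 45, 0, 0, 0, 0, 0]
    - [60, 25, 0, 0, 0, 0, 0]
    - [60, 7, 0, 0, 0, 0, 0]
    - [60, 0, 0, 0, 0, 0, 0]

```text
time_s: 42.92
position: [0.595, 0.3097, 0.0275]
tcp_rot: [0.561, 0.436, -0.551, 0.439]
force: [0.8, -0.2, 0.2]
finger_gap: 0.643
```

```bash
python3 -c "
from h import *
st(.5908,.3093,.0165,76.5)"
```

```text
t 42.925 P [0.595  0.3097 0.0275] yaw 76.43 tilt [ 0.014  0.005 -1.   ] F [ 0.8 -0.2  0.2] gap 59.8
shift [10.9 -4.1  1.5] turn -0.1 levelling rotvec(tool deg) [ 0.  -0.5 -0.7]
```

Request:
play_rows:
  motion:
    - [60, 9, -4, 1, 0, -0.5, -0.7]
    - [60, 3, 0, 0, 0, 0, 0]
    - [60, 0, 0, 0, 0, 0, 0]
    - [0, 0, 0, 0, 0, 0, 0]
    - [0, 0, 0, 0, 0, 0, 0]
    - [0, 0, 0, 0, 0, 0, 0]
    - [0, 0, 0, 0, 0, 0, 0]
    - [0, 0, 0, 0, 0, 0, 0]
  grip_force: 30

```text
time_s: 43.92
position: [0.5919, 0.3103, 0.0181]
tcp_rot: [0.556, 0.437, -0.555, 0.438]
force: [-0.6, -0.4, 0.8]
finger_gap: 0.343
```

```bash
python3 -c "
from h import *
p=imaging.snapshot('wrist'); mods(p)
st()"
```

```text
blob [ 282  109   68  105 4919]
  hole px 316.0 142.9 12.5 [0.605  0.3636 0.01  ]
t 43.975 P [0.5919 0.3103 0.0182] yaw 76.43 tilt [ 0.003  0.    -1.   ] F [-0.5 -0.4 -0.2] gap 31.6
shift [0. 0. 0.] turn None levelling rotvec(tool deg) [ 0.  -0.1 -0.2]
```

Request:
play_rows:
  motion:
    - [0, -45, 0, 0, 0, 0, 0]
    - [0, -45, 0, 0, 9.25, 0, 0]
    - [0, -45, 0, 0, 9.25, 0, 0]
    - [0, 0, 0, 0, 9.25, 0, 0]
    - [0, 0, 0, 0, 9.25, 0, 0]
    - [0, 0, 0, 0, 9.25, 0, 0]
    - [0, 0, 0, 0, 9.25, 0, 0]
    - [0, 0, 0, 0, 9.25, 0, 0]
    - [0, 0, 0, 0, 9.25, 0, 0]
    - [0, 0, 52, 16, 0, 0, 0]
    - [0, 0, 52, 16, 0, 0, 0]
    - [0, 0, 52, 16, 0, 0, 0]
    - [0, 0, 52, 16, 0, 0, 0]
    - [0, 0, 52, 16, 0, 0, 0]
    - [0, 0, 52, 16, 0, 0, 0]
    - [0, 0, 50, 16, 0, 0, 0]
    - [0, 0, 0, 0, 0, 0, 0]
    - [0, 0, 0, 0, 0, 0, 0]

```text
time_s: 46.22
position: [0.473, -0.0629, 0.1522]
tcp_rot: [-0.706, 0.002, 0.708, -0.001]
force: [0.9, 0.1, -4.3]
finger_gap: 0.347
```

```bash
python3 -c "
from h import *
p=imaging.snapshot('wrist');mods(p); st(.488,-.058,.08,0.1); barholes(p)
for q in reds(p,.068): print(q)"
```

```text
blob [137  39  50  69 657]
blob [213  39  46  69 682]
blob [ 281  109   70  104 5036]
  hole px 315.9 142.9 12.3 [ 0.5212 -0.0628  0.01  ]
blob [613 208  27  36 670]
t 46.275 P [ 0.4731 -0.0627  0.1521] yaw -0.08 tilt [-0.003 -0.004 -1.   ] F [ 0.9  0.3 -2.9] gap 32.1
shift [ 72.1  -5.1 -15.1] turn -0.2 levelling rotvec(tool deg) [ 0.   0.1 -0.2]
hole 0 pred (np.int64(148), np.int64(16)) found [147.3  16. ] box [  0   0  21  21 403] [0.6318 0.0816 0.045 ]
hole 1 pred (np.int64(227), np.int64(15)) found [227.2  14.4] box [  0   0  21  21 409] [0.6321 0.0126 0.045 ]
hole 2 pred (np.int64(310), np.int64(15)) found [310.6  16.6] box [  5   4  13  15 146] [ 0.6301 -0.0587  0.045 ]
(array([126.4,   6.6]), np.int32(335), array([0.631 , 0.0852, 0.068 ]))
(array([217.1,   5.7]), np.int32(287), array([0.6306, 0.0137, 0.068 ]))
(array([545.9, 312.2]), np.int32(227), array([ 0.3546, -0.2973,  0.068 ]))
```

Request:
play_rows:
  motion:
    - [0, 40, 0, -15, 0, 0, -0.2]
    - [0, 40, 0, 0, 0, 0, 0]
    - [0, 22, 0, 0, 0, 0, 0]
    - [0, 7, 0, 0, 0, 0, 0]
    - [0, 0, 0, 0, 0, 0, 0]
    - [0, 0, 0, 0, 0, 0, 0]

```text
time_s: 47.02
position: [0.4908, -0.0578, 0.0416]
tcp_rot: [-0.707, -0.002, 0.707, -0.003]
force: [0.1, -0.9, -2.4]
finger_gap: 0.341
```

```bash
python3 -c "
from h import *
st(.5765,-.058,.039,0.1)"
```

```text
t 47.025 P [ 0.4908 -0.0578  0.0416] yaw 0.38 tilt [-0.    -0.001 -1.   ] F [ 0.1 -0.9 -2.4] gap 31.7
shift [  2.6   0.8 -85.7] turn 0.3 levelling rotvec(tool deg) [ 0.  0. -0.]
```

Request:
play_rows:
  motion:
    - [0, 1, 0.5, 0, 0.3, 0, 0]
    - [0, 0, 0, 0, 0, 0, 0]
    - [0, 0, 0, -20, 0, 0, 0]
    - [0, 0, 0, -15, 0, 0, 0]
    - [0, 0, 0, -15, 0, 0, 0]
    - [0, 0, 0, -10, 0, 0, 0]
    - [0, 0, 0, 0, 0, 0, 0]

```text
time_s: 47.9
position: [0.5501, -0.0577, 0.0424]
tcp_rot: [-0.704, -0.001, 0.711, 0.0]
force: [0.6, -0.5, -3.4]
finger_gap: 0.343
```

```bash
python3 -c "
from h import *
st(.5765,-.058,.039,0.1)"
```

```text
t 47.9 P [ 0.5501 -0.0577  0.0424] yaw 0.05 tilt [-0.01   0.001 -1.   ] F [ 0.6 -0.5 -3.4] gap 31.9
shift [  3.2   0.4 -26.4] turn -0.0 levelling rotvec(tool deg) [0.  0.6 0.1]
```

Request:
play_rows:
  motion:
    - [0, 3, 0, 0, 0, 0.6, 0]
    - [0, 0, 0, 0, 0, 0, 0]
    - [0, 0, 0, -10, 0, 0, 0]
    - [0, 0, 0, -8, 0, 0, 0]
    - [0, 0, 0, -5, 0, 0, 0]
    - [0, 0, 0, -4, 0, 0, 0]
    - [0, 0, 0, -4, 0, 0, 0]
    - [0, 0, 0, -5, 0, 0, 0]
    - [0, 0, 0, -5, 0, 0, 0]

```text
time_s: 49.02
position: [0.5897, -0.0574, 0.0391]
tcp_rot: [-0.703, -0.001, 0.711, 0.0]
force: [-33.7, 0.5, 18.6]
finger_gap: 0.347
```

Request:
play_rows:
  motion:
    - [0, 1, 0, 0, 0, 0, 0]
    - [50, 0, 0, 0, 0, 0, 0]
    - [50, 0, 0, 0, 0, 0, 0]
    - [50, 0, 0, 0, 0, 0, 0]

```text
time_s: 49.52
position: [0.5902, -0.0575, 0.0389]
tcp_rot: [-0.703, -0.001, 0.711, 0.0]
force: [-0.5, -0.6, -0.1]
finger_gap: 0.532
```

```bash
python3 -c "
from h import *
from h import B as BB
p=imaging.snapshot('wrist');save(p,'w14.png')
st(.5765,-.058,.039,0.1)
u,v=np.round(proj(p,BB[2])[0]).astype(int); print(u,v)
for r in range(v-45,v-14,2): print(r,p['color'][r,u-8],p['color'][r,u+8])"
```

```text
t 49.575 P [ 0.5902 -0.0575  0.039 ] yaw 0.04 tilt [-0.011  0.002 -1.   ] F [-0.4  0.3 -0.2] gap 49.8
shift [ 0.1  0.5 13.7] turn -0.1 levelling rotvec(tool deg) [0.  0.6 0.1]
318 171
126 [192 185 168] [192 185 169]
128 [195 185 172] [190 183 169]
130 [189 184 168] [191 182 168]
132 [192 183 169] [191 183 170]
134 [156 155 159] [158 159 158]
136 [ 28  72 134] [ 28  71 132]
138 [ 31  75 136] [ 33  75 136]
140 [ 26  73 136] [ 19  67 129]
142 [ 28  71 136] [ 28  73 131]
144 [ 21  59 100] [ 24  59 105]
146 [39 91 60] [36 88 57]
148 [ 52 122  80] [ 53 125  82]
150 [ 58 127  85] [ 52 123  83]
152 [ 52 121  81] [ 49 120  76]
154 [ 54 124  81] [ 53 125  84]
156 [ 51 120  80] [ 57 124  83]
```

Request:
play_rows:
  motion:
    - [50, -30, 0, 0, 0, 0, 0]
    - [50, -60, 0, 0, 0, 0.6, 0]
    - [50, -60, 0, 0, 0, 0, 0]
    - [50, 0, 46, 37, 0, 0, 0]
    - [50, 0, 46, 37, 0, 0, 0]
    - [50, 0, 46, 37, 0, 0, 0]
    - [50, 0, 46, 37, 0, 0, 0]
    - [50, 0, 46, 37, 0, 0, 0]
    - [50, 0, 0, 0, 0, 0, 0]
    - [50, 50, 0, 0, 0, 0, 0]
    - [50, 35, 0, 0, 0, 0, 0]
    - [50, 0, 0, 0, 0, 0, 0]

```text
time_s: 51.08
position: [0.4026, -0.294, 0.1092]
tcp_rot: [0.709, -0.0, -0.705, 0.002]
force: [-0.5, -0.3, 0.6]
finger_gap: 0.539
```

```bash
python3 -c "
from h import *
p=imaging.snapshot('wrist')
for r in reds(p,.072): print(r)
st(.4018,-.2894,.051,0)"
```

```text
(array([309.9, 220.1]), np.int32(492), array([ 0.4007, -0.2893,  0.072 ]))
t 51.125 P [ 0.4032 -0.2945  0.1109] yaw 0.11 tilt [ 0.007 -0.004 -1.   ] F [0.3 0.5 1. ] gap 49.7
shift [59.9 -5.3  1.8] turn 0.1 levelling rotvec(tool deg) [ 0.  -0.4 -0.2]
```

Request:
play_rows:
  motion:
    - [50, 0, -5.3, 2, 0, -0.4, -0.2]
    - [50, 0, 0, 0, 0, 0, 0]
    - [50, 25, 0, 0, 0, 0, 0]
    - [50, 15, 0, 0, 0, 0, 0]
    - [50, 9, 0, 0, 0, 0, 0]
    - [50, 0, 0, 0, 0, 0, 0]

```text
time_s: 51.88
position: [0.4041, -0.2898, 0.0671]
tcp_rot: [0.709, -0.001, -0.705, 0.003]
force: [-0.3, 0.6, 0.2]
finger_gap: 0.537
```

```bash
python3 -c "
from h import *
st(.4013,-.2894,.051,0)"
```

```text
t 51.875 P [ 0.4041 -0.2898  0.0671] yaw 0.2 tilt [ 0.006 -0.005 -1.   ] F [-0.3  0.6  0.2] gap 50.0
shift [16.1 -0.5  2.9] turn 0.2 levelling rotvec(tool deg) [ 0.  -0.4 -0.3]
```

Request:
play_rows:
  motion:
    - [50, 0, -0.3, 2.9, 0, -0.4, -0.3]
    - [50, 12, 0, 0, 0, 0, 0]
    - [50, 4, 0, 0, 0, 0, 0]
    - [50, 0, 0, 0, 0, 0, 0]
    - [0, 0, 0, 0, 0, 0, 0]
    - [0, 0, 0, 0, 0, 0, 0]
    - [0, 0, 0, 0, 0, 0, 0]
    - [0, 0, 0, 0, 0, 0, 0]
  grip_force: 20

```text
time_s: 52.88
position: [0.4016, -0.29, 0.0515]
tcp_rot: [0.707, 0.001, -0.707, 0.002]
force: [0.3, -0.6, 0.8]
finger_gap: 0.214
```

Request:
play_rows:
  motion:
    - [0, -60, 0, 0, 0, 0, 0]
    - [0, -60, 0, 0, 0, 0, 0]
    - [0, 0, -48, -37, 0, 0, 0]
    - [0, 0, -48, -37, 0, 0, 0]
    - [0, 0, -48, -37, 0, 0, 0]
    - [0, 0, -48, -37, 0, 0, 0]
    - [0, 0, -40, -37, 0, 0, 0]
    - [0, 0, 0, 0, 0, 0, 0]
    - [0, 30, 0, 0, 0, 0, 0]
    - [0, 0, 0, 0, 0, 0, 0]

```text
time_s: 54.12
position: [0.5909, -0.0507, 0.1454]
tcp_rot: [0.708, -0.0, -0.706, 0.001]
force: [0.8, -0.2, -0.1]
finger_gap: 0.214
```

```bash
python3 -c "
from h import *
p=imaging.snapshot('wrist')
for r in reds(p): print(r[:2],onz(p,r[0],arm.get_obs()['position'][2]+.022))
barholes(p)
st(.6322,-.0575,.108,0)"
```

```text
(array([240.9, 156.6]), np.int32(429)) [ 0.64224705 -0.01350137  0.16944932]
(array([157. , 157.7]), np.int32(417)) [0.64179607 0.02848167 0.16944932]
(array([317.1, 249.4]), np.int32(728)) [ 0.59278108 -0.05122906  0.16944932]
hole 0 pred (np.int64(174), np.int64(155)) found [172.9 155. ] box [  0   0  21  21 391] [0.6311 0.0825 0.045 ]
hole 1 pred (np.int64(248), np.int64(154)) found [247.6 154.1] box [  0   0  21  21 414] [0.6318 0.0129 0.045 ]
hole 2 pred (np.int64(325), np.int64(154)) found [325.  154.6] box [  4   5  13  13 126] [ 0.6313 -0.0586  0.045 ]
t 54.175 P [ 0.5917 -0.0509  0.1474] yaw 0.02 tilt [ 0.005 -0.002 -1.   ] F [-0.   0.8  0.3] gap 19.5
shift [ 39.6   6.5 -40.4] turn 0.0 levelling rotvec(tool deg) [ 0.  -0.3 -0.1]
```

Request:
play_rows:
  motion:
    - [0, 0, 3, -22, 0, -0.3, 0]
    - [0, 0, 2.5, -18, 0, 0, 0]
    - [0, 0, 0, 0, 0, 0, 0]
    - [0, 35, 0, 0, 0, 0, 0]
    - [0, 0, 0, 0, 0, 0, 0]
    - [0, 0, 0, 0, 0, 0, 0]

```text
time_s: 54.92
position: [0.6328, -0.0598, 0.122]
tcp_rot: [0.71, -0.002, -0.704, 0.0]
force: [-0.9, 0.2, -0.5]
finger_gap: 0.207
```

```bash
python3 -c "
from h import *
st(.6322,-.0578,.0515,0)"
```

```text
t 54.925 P [ 0.6328 -0.0598  0.122 ] yaw -0.18 tilt [ 0.008 -0.003 -1.   ] F [-0.9  0.2 -0.5] gap 19.2
shift [70.5 -2.3  1.2] turn -0.2 levelling rotvec(tool deg) [ 0.  -0.5 -0.2]
```

Request:
play_rows:
  motion:
    - [0, 0, -2, 0.8, 0, -0.5, -0.2]
    - [0, 10, 0, 0, 0, 0, 0]
    - [0, 4, 0, 0, 0, 0, 0]
    - [0, 0, 0, 0, 0, 0, 0]

```text
time_s: 55.42
position: [0.6324, -0.0578, 0.1098]
tcp_rot: [0.708, -0.001, -0.706, -0.001]
force: [-0.9, -0.7, -0.4]
finger_gap: 0.208
```

```bash
python3 -c "
from h import *
st(.6322,-.0578,.0515,0)"
```

```text
t 55.425 P [ 0.6324 -0.0578  0.1098] yaw -0.18 tilt [ 0.002 -0.    -1.   ] F [-0.9 -0.7 -0.4] gap 19.4
shift [58.3  0.   0.3] turn -0.2 levelling rotvec(tool deg) [ 0.  -0.1  0. ]
```

Request:
play_rows:
  motion:
    - [0, 10, 0, 0.3, 0, -0.1, 0]
    - [0, 10, 0, 0, 0, 0, 0]
    - [0, 8, 0, 0, 0, 0, 0]
    - [0, 7, 0, 0, 0, 0, 0]
    - [0, 0, 0, 0, 0, 0, 0]

```text
time_s: 56.05
position: [0.6317, -0.0578, 0.0715]
tcp_rot: [-0.707, 0.001, 0.708, 0.001]
force: [-0.1, 0.2, -1.1]
finger_gap: 0.211
```

```bash
python3 -c "
from h import *
st(.6322,-.0578,.0515,0)"
```

```text
t 56.05 P [ 0.6317 -0.0578  0.0715] yaw -0.18 tilt [-0.001  0.    -1.   ] F [-0.1  0.2 -1.1] gap 19.6
shift [20.   0.  -0.6] turn -0.2 levelling rotvec(tool deg) [0.  0.1 0. ]
```

Request:
play_rows:
  motion:
    - [0, 10, 0, 0, 0, 0, 0]
    - [0, 8, 0, 0, 0, 0, 0]
    - [0, 3, 0, 0, 0, 0, 0]
    - [0, 3, 0, 0, 0, 0, 0]
    - [0, 2, 0, 0, 0, 0, 0]
    - [50, 0, 0, 0, 0, 0, 0]
    - [50, 0, 0, 0, 0, 0, 0]
    - [50, 0, 0, 0, 0, 0, 0]
    - [50, -40, 0, 0, 0, 0, 0]
    - [50, -60, 0, 0, 0, 0, 0]
    - [50, -50, 0, 0, 0, 0, 0]
    - [50, 0, 52, 20, 0, 0, 0]
    - [50, 0, 52, 20, 0, 0, 0]
    - [50, 0, 52, 20, 0, 0, 0]
    - [50, 0, 52, 20, 0, 0, 0]
    - [50, 0, 52, 20, 0, 0, 0]
    - [50, 0, 0, 0, 0, 0, 0]

```text
time_s: 58.18
position: [0.529, -0.3247, 0.2031]
tcp_rot: [0.708, -0.001, -0.706, 0.0]
force: [0.4, 0.4, 0.3]
finger_gap: 0.535
```

```bash
cat >> h.py <<'E'
def key(p,z=.026):
    g=cv2.cvtColor(p["color"],cv2.COLOR_RGB2HSV)
    m=((g[...,0]>18)&(g[...,0]<32)&(g[...,1]>150)&(g[...,2]>60)).astype(np.uint8); m[235:]=0
    n,l,s,c=cv2.connectedComponentsWithStats(m)
    for i in range(1,n):
        if s[i,4]>150: 
            r=cv2.minAreaRect(np.argwhere(l==i)[:,::-1].astype(np.float32)); bx=cv2.boxPoints(r)
            print("yellow",s[i],np.round(c[i],1),"corners",[tuple(np.round(q,0)) for q in bx],[tuple(np.round(onz(p,q,z)[:2],4)) for q in bx])
E
python3 - <<'E'
from h import *
p=imaging.snapshot('wrist');save(p,'w15.png');st(); key(p)
for n in('key_mid','key_band'):
  for r in nets.spot_point(n,p)[:2]: print(n,r,onz(p,r['location'],.013))
for q in reds(p,.072): print(q)
E
```

```text
t 58.225 P [ 0.5297 -0.3232  0.2032] yaw 0.03 tilt [ 0.002 -0.    -1.   ] F [-0.3  1.  -0. ] gap 50.2
shift [0. 0. 0.] turn None levelling rotvec(tool deg) [ 0.  -0.1 -0. ]
yellow [ 286   52   39   54 1087] [304.7  78.2] corners [(np.float32(284.0), np.float32(59.0)), (np.float32(304.0), np.float32(51.0)), (np.float32(325.0), np.float32(97.0)), (np.float32(305.0), np.float32(106.0))] [(np.float64(0.6673), np.float64(-0.2892)), (np.float64(0.6763), np.float64(-0.3113)), (np.float64(0.6273), np.float64(-0.3342)), (np.float64(0.6177), np.float64(-0.3116))]
yellow [ 100   61   61   66 2927] [130.5  91.3] corners [(np.float32(100.0), np.float32(61.0)), (np.float32(155.0), np.float32(56.0)), (np.float32(162.0), np.float32(125.0)), (np.float32(107.0), np.float32(130.0))] [(np.float64(0.6675), np.float64(-0.0817)), (np.float64(0.6723), np.float64(-0.145)), (np.float64(0.5973), np.float64(-0.1438)), (np.float64(0.5915), np.float64(-0.0773))]
key_mid {'location': [310.1, 95.4], 'score': 0.74} [ 0.63043319 -0.3171114   0.013     ]
key_band {'location': [321.8, 113.0], 'score': 0.71} [ 0.61037823 -0.33096159  0.013     ]
(array([47.5, 89.8]), np.int32(291), array([ 0.6321, -0.0561,  0.072 ]))
```

View pics/w15.png

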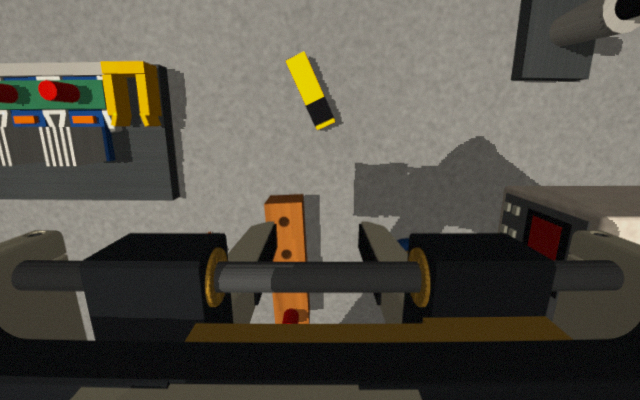

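The view shows the key at (310,90) with its band at the near end (320,113), so it points away from the band at about 24° yaw. Three pins are on the bar, and the fourth is still in the rack.

Request:
play_rows:
  motion:
    - [50, 0, 2, -41, -7.9, 0, 0]
    - [50, 0, 0, 0, -7.9, 0, 0]
    - [50, 0, 0, 0, -7.9, 0, 0]
    - [50, 50, 0, 0, 0, 0, 0]
    - [50, 0, 0, 0, 0, 0, 0]

```text
time_s: 58.95
position: [0.5768, -0.3159, 0.153]
tcp_rot: [0.691, 0.154, -0.689, 0.154]
force: [-0.6, -0.2, 0.8]
finger_gap: 0.538
```

Run:
```python
from h import *
p=imaging.snapshot('wrist');save(p,'w16.png');key(p);st(.611,-.328,.08,24)
```

```text
yellow [ 107    1   82   97 4088] [145.7  48.3] corners [(np.float32(98.0), np.float32(78.0)), (np.float32(126.0), np.float32(0.0)), (np.float32(193.0), np.float32(25.0)), (np.float32(165.0), np.float32(102.0))] [(np.float64(0.5889), np.float64(-0.0765)), (np.float64(0.6651), np.float64(-0.0818)), (np.float64(0.6714), np.float64(-0.1451)), (np.float64(0.5947), np.float64(-0.1434))]
yellow [ 330   98   26   56 1379] [342.1 125.6] corners [(np.float32(330.0), np.float32(98.0)), (np.float32(355.0), np.float32(98.0)), (np.float32(355.0), np.float32(153.0)), (np.float32(330.0), np.float32(153.0))] [(np.float64(0.6663), np.float64(-0.2888)), (np.float64(0.6767), np.float64(-0.3108)), (np.float64(0.6291), np.float64(-0.3348)), (np.float64(0.6183), np.float64(-0.3119))]
t 59.0 P [ 0.5779 -0.3166  0.1566] yaw 25.16 tilt [ 0.008 -0.002 -1.   ] F [0.3 0.2 2.1] gap 50.1
shift [ 76.8  24.  -24.7] turn 1.2 levelling rotvec(tool deg) [ 0.  -0.4 -0.3]
```

Request:
play_rows:
  motion:
    - [50, 0, 12, -12, 0, -0.4, -0.3]
    - [50, 0, 12, -12, 0, 0, 0]
    - [50, 50, 0, 0, 0, 0, 0]
    - [50, 30, 0, 0, 0, 0, 0]
    - [50, 0, 0, 0, 0, 0, 0]

```text
time_s: 59.62
position: [0.617, -0.328, 0.0901]
tcp_rot: [0.694, 0.151, -0.686, 0.158]
force: [-1.3, 0.4, 1.2]
finger_gap: 0.54
```

Run:
```python
from h import *
st(.611,-.3283,.005,25.2)
```

```text
t 59.625 P [ 0.617  -0.328   0.0901] yaw 25.29 tilt [ 0.012 -0.008 -1.   ] F [-1.3  0.4  1.2] gap 50.2
shift [85.  -3.3  6.2] turn 0.1 levelling rotvec(tool deg) [ 0.  -0.4 -0.7]
```

Request:
play_rows:
  motion:
    - [50, 0, -3, 6, 0, -0.4, -0.7]
    - [50, 35, 0, 0, 0, 0, 0]
    - [50, 28, 0, 0, 0, 0, 0]
    - [50, 10, 0, 0, 0, 0, 0]
    - [50, 0, 0, 0, 0, 0, 0]

```text
time_s: 60.25
position: [0.6139, -0.3298, 0.0286]
tcp_rot: [0.693, 0.152, -0.687, 0.157]
force: [0.1, 0.1, 0.7]
finger_gap: 0.534
```

Run:
```python
from h import *
st(.611,-.3283,.005,25.2)
```

```text
t 60.25 P [ 0.6139 -0.3298  0.0286] yaw 25.3 tilt [ 0.01  -0.005 -1.   ] F [0.1 0.1 0.7] gap 49.7
shift [23.5 -2.8  2.1] turn 0.1 levelling rotvec(tool deg) [ 0.  -0.4 -0.5]
```

Request:
play_rows:
  motion:
    - [50, 12, -2.5, 2, 0, -0.4, -0.5]
    - [50, 9, 0, 0, 0, 0, 0]
    - [50, 2, 0, 0, 0, 0, 0]
    - [50, 0, 0, 0, 0, 0, 0]
    - [0, 0, 0, 0, 0, 0, 0]
    - [0, 0, 0, 0, 0, 0, 0]
    - [0, 0, 0, 0, 0, 0, 0]
    - [0, 0, 0, 0, 0, 0, 0]
    - [0, 0, 0, 0, 0, 0, 0]
  grip_force: 30

```text
time_s: 61.38
position: [0.6121, -0.329, 0.0077]
tcp_rot: [0.691, 0.154, -0.689, 0.156]
force: [-0.6, 0.7, -1.2]
finger_gap: 0.255
```

Run:
```python
from h import *
p=imaging.snapshot('wrist');save(p,'w17.png');key(p)
st()
```

```text
yellow [ 292  125   48  101 4632] [316.4 174.2] corners [(np.float32(292.0), np.float32(125.0)), (np.float32(339.0), np.float32(125.0)), (np.float32(339.0), np.float32(225.0)), (np.float32(292.0), np.float32(225.0))] [(np.float64(0.6669), np.float64(-0.2901)), (np.float64(0.677), np.float64(-0.3115)), (np.float64(0.6296), np.float64(-0.3349)), (np.float64(0.6187), np.float64(-0.3118))]
t 61.425 P [ 0.6121 -0.329   0.0077] yaw 25.31 tilt [ 0.003 -0.002 -1.   ] F [-0.4 -1.  -0.6] gap 23.8
shift [0. 0. 0.] turn None levelling rotvec(tool deg) [ 0.  -0.1 -0.2]
```

Request:
play_rows:
  motion:
    - [0, -50, 0, 0, 0, 0, 0]
    - [0, -50, 0, 0, 0, 0, 0]
    - [0, 0, 0, 0, 8.2, 0, 0]
    - [0, 0, 0, 0, 8.2, 0, 0]
    - [0, 0, 0, 0, 8.2, 0, 0]
    - [0, 0, 0, 0, 0, 0, 0]
    - [0, 0, -52, 24, 0, 0, 0]
    - [0, 0, -52, 24, 0, 0, 0]
    - [0, 0, -52, 24, 0, 0, 0]
    - [0, 0, -48, 20, 0, 0, 0]
    - [0, 0, 0, 0, 0, 0, 0]
    - [0, 30, 0, 0, 0, 0, 0]
    - [0, 0, 0, 0, 0, 0, 0]

```text
time_s: 63.05
position: [0.5151, -0.1203, 0.0787]
tcp_rot: [0.708, 0.009, -0.706, 0.01]
force: [-0.1, 0.1, -0.3]
finger_gap: 0.255
```

Run:
```python
from h import *
p=imaging.snapshot('wrist');save(p,'w18.png');key(p,arm.get_obs()['position'][2]+.018)
for r in nets.spot_point('slot',p)[:2]: print(r,onz(p,r['location'],.02))
st(.52,-.118,.0295,0.1)
```

```text
yellow [ 281    0   77  106 4560] [319.  41.] corners [(np.float32(280.0), np.float32(104.0)), (np.float32(282.0), np.float32(-1.0)), (np.float32(357.0), np.float32(0.0)), (np.float32(355.0), np.float32(105.0))] [(np.float64(0.5913), np.float64(-0.1008)), (np.float64(0.6374), np.float64(-0.1018)), (np.float64(0.6377), np.float64(-0.1361)), (np.float64(0.5915), np.float64(-0.1376))]
yellow [ 292  124   48  102 4720] [316.3 174. ] corners [(np.float32(292.0), np.float32(124.0)), (np.float32(339.0), np.float32(124.0)), (np.float32(339.0), np.float32(225.0)), (np.float32(292.0), np.float32(225.0))] [(np.float64(0.5818), np.float64(-0.1067)), (np.float64(0.5824), np.float64(-0.13)), (np.float64(0.5296), np.float64(-0.1323)), (np.float64(0.5289), np.float64(-0.107))]
{'location': [318.8, 90.9], 'score': 0.84} [ 0.6066707  -0.11976091  0.02      ]
{'location': [215.8, 35.2], 'score': 0.3} [ 0.64293661 -0.04496122  0.02      ]
t 63.15 P [ 0.5165 -0.1208  0.0814] yaw 1.43 tilt [ 0.006 -0.002 -1.   ] F [ 0.6 -0.2 -0.1] gap 24.0
shift [51.9 -2.8 -3.3] turn 1.3 levelling rotvec(tool deg) [ 0.  -0.3 -0.1]
```

View pics/w18.png

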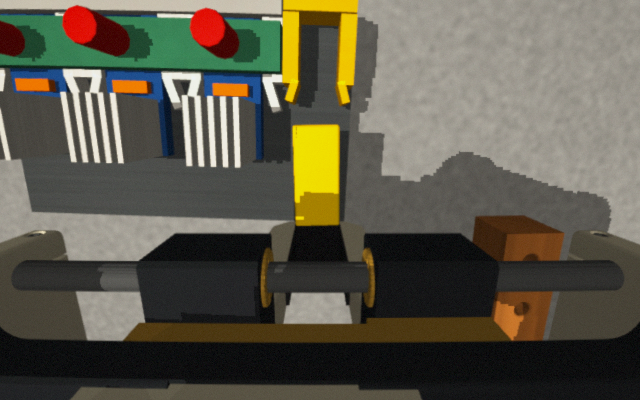

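The key is held straight, with its front at (316,124). The slot lies ahead with its inner cheek faces at about columns 299 and 343, and the three pins show beside the slot.

Request:
play_rows:
  motion:
    - [0, 0, -2.5, -3, 1.3, -0.3, 0]
    - [0, 30, 0, 0, 0, 0, 0]
    - [0, 13, 0, 0, 0, 0, 0]
    - [0, 0, 0, 0, 0, 0, 0]

```text
time_s: 63.65
position: [0.5222, -0.1195, 0.0413]
tcp_rot: [0.709, -0.001, -0.706, 0.001]
force: [-0.3, -0.6, -0.8]
finger_gap: 0.251
```

Run:
```python
from h import *
p=imaging.snapshot('wrist');save(p,'w19.png');key(p,arm.get_obs()['position'][2]+.018)
g=cv2.cvtColor(p["color"],cv2.COLOR_RGB2HSV)
m=((g[...,0]>18)&(g[...,0]<32)&(g[...,1]>150)&(g[...,2]>60))
for r in range(10,110,12):
    x=np.nonzero(m[r,200:460])[0]+200
    if len(x): 
        e=[x[0]]+[q for a,b in zip(x,x[1:]) if b-a>2 for q in (a,b)]+[x[-1]]
        print(r,e,[tuple(np.round(onz(p,(q,r),.046)[:2],4)) for q in e])
st(.52,-.118,.029,0.1)
```

```text
yellow [ 268    0   94  113 5607] [314.2  46. ] corners [(np.float32(268.0), np.float32(0.0)), (np.float32(361.0), np.float32(0.0)), (np.float32(361.0), np.float32(112.0)), (np.float32(268.0), np.float32(112.0))] [(np.float64(0.6449), np.float64(-0.0976)), (np.float64(0.6448), np.float64(-0.1404)), (np.float64(0.595), np.float64(-0.1419)), (np.float64(0.595), np.float64(-0.0957))]
yellow [ 292  124   48  102 4723] [316.3 174. ] corners [(np.float32(292.0), np.float32(124.0)), (np.float32(339.0), np.float32(124.0)), (np.float32(339.0), np.float32(225.0)), (np.float32(292.0), np.float32(225.0))] [(np.float64(0.5892), np.float64(-0.1075)), (np.float64(0.5892), np.float64(-0.1311)), (np.float64(0.5358), np.float64(-0.1319)), (np.float64(0.5359), np.float64(-0.1064))]
10 [np.int64(270), np.int64(361)] [(np.float64(0.6456), np.float64(-0.0963)), (np.float64(0.6456), np.float64(-0.1424))]
22 [np.int64(269), np.int64(292), np.int64(338), np.int64(360)] [(np.float64(0.6401), np.float64(-0.0956)), (np.float64(0.64), np.float64(-0.1074)), (np.float64(0.64), np.float64(-0.1308)), (np.float64(0.6
[... 1155 characters left out ...]
0.1307)), (np.float64(0.611), np.float64(-0.1419))]
94 [np.int64(278), np.int64(293), np.int64(336), np.int64(351)] [(np.float64(0.605), np.float64(-0.0992)), (np.float64(0.605), np.float64(-0.1072)), (np.float64(0.605), np.float64(-0.1303)), (np.float64(0.605), np.float64(-0.1383))]
106 [np.int64(275), np.int64(290), np.int64(340), np.int64(354)] [(np.float64(0.5988), np.float64(-0.0974)), (np.float64(0.5988), np.float64(-0.1055)), (np.float64(0.5988), np.float64(-0.1325)), (np.float64(0.5988), np.float64(-0.1401))]
t 63.7 P [ 0.5224 -0.1195  0.0419] yaw -0.05 tilt [ 0.005 -0.003 -1.   ] F [-0.8  0.1 -1.3] gap 23.7
shift [12.8 -1.6  2.5] turn -0.2 levelling rotvec(tool deg) [ 0.  -0.3 -0.2]
```

Request:
play_rows:
  motion:
    - [0, 9, -0.4, 0, 0, -0.3, -0.2]
    - [0, 4, 0, 0, 0, 0, 0]
    - [0, 0, 0, 0, 0, 0, 0]

```text
time_s: 64.08
position: [0.5233, -0.1194, 0.0298]
tcp_rot: [0.708, -0.0, -0.707, -0.0]
force: [1.6, 0.3, -1.4]
finger_gap: 0.26
```

Run:
```python
from h import *
st(.52,-.119,.029,0.1)
```

```text
t 64.075 P [ 0.5233 -0.1194  0.0298] yaw -0.06 tilt [ 0.001 -0.    -1.   ] F [ 1.6  0.3 -1.4] gap 24.2
shift [ 0.8 -0.4  3.3] turn -0.2 levelling rotvec(tool deg) [ 0.  -0.1 -0. ]
```

Request:
play_rows:
  motion:
    - [0, 0, -0.4, -10, 0, 0, 0]
    - [0, 0, 0, -12, 0, 0, 0]
    - [0, 0, 0, -12, 0, 0, 0]
    - [0, 0, 0, -10, 0, 0, 0]
    - [0, 0, 0, 0, 0, 0, 0]

```text
time_s: 64.7
position: [0.5714, -0.119, 0.0303]
tcp_rot: [0.708, -0.0, -0.706, -0.0]
force: [-0.4, 0.1, -0.2]
finger_gap: 0.257
```

Run:
```python
from h import *
st(.5855,-.119,.029,0.1)
```

```text
t 64.7 P [ 0.5714 -0.119   0.0303] yaw -0.05 tilt [ 0.002 -0.    -1.   ] F [-0.4  0.1 -0.2] gap 23.9
shift [  1.4  -0.1 -14.1] turn -0.2 levelling rotvec(tool deg) [ 0.  -0.1 -0. ]
```

Run:
```python
from h import *
np.set_printoptions(precision=4,suppress=True)
a=imaging.snapshot('scene');b=imaging.snapshot('side')
out=[]
for p,n in((a,'scene'),(b,'side')):
    for i,X in enumerate(((.6315,.0818),(.6315,.0122),(.6315,-.0582))):
        t,bt=proj(p,[*X,.075])[0],proj(p,[*X,.045])[0]
        print(n,i,"pred top/bottom px",t,bt)
    for q in reds(p): print(q[:2])
    u,v=np.round(proj(p,[.6,-.01,.05])[0]).astype(int)
    c=p['color'][v-50:v+50,u-60:u+60]; out.append(cv2.resize(c,None,fx=6,fy=5,interpolation=2)[:500])
    print(u,v)
im=np.vstack([cv2.resize(o,(660,295)) for o in out]); cv2.imwrite('pics/fin.png',im[:,:,::-1])
```

```text
scene 0 pred top/bottom px [374.0474 199.1609] [373.2403 207.2363]
scene 1 pred top/bottom px [356.417  208.9269] [355.8658 217.0908]
scene 2 pred top/bottom px [337.4434 219.4341] [337.187  227.6813]
343 213
side 0 pred top/bottom px [265.6565 224.678 ] [266.6804 232.8965]
side 1 pred top/bottom px [279.2426 207.7093] [279.9542 215.8785]
side 2 pred top/bottom px [291.7414 192.0993] [292.1885 200.1939]
(array([592.8,   2.1]), np.int32(147))
(array([240. , 198.7]), np.int32(216))
(array([291.5, 196.1]), np.int32(61))
(array([279.2, 211.8]), np.int32(64))
(array([265.7, 229. ]), np.int32(71))
294 213
```

View pics/fin.png

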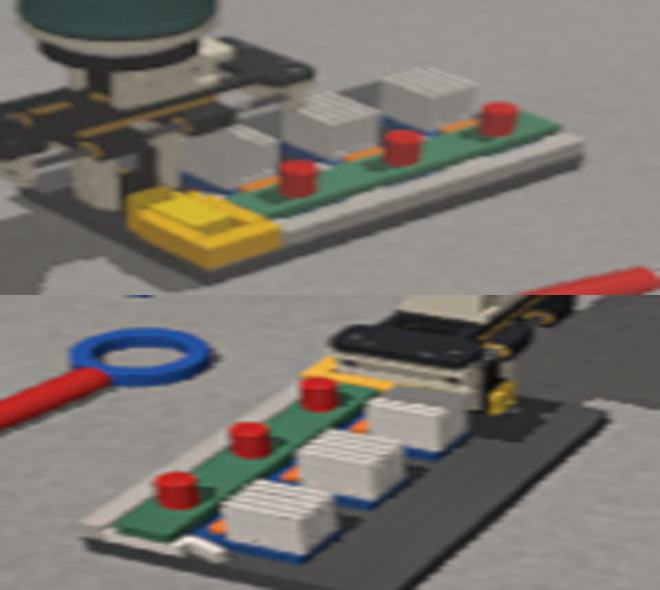

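All three heads sit on the bar: the side-view centroids (265.7,229.0), (279.2,211.8) and (291.5,196.1) match the seated prediction to within 0.5 px. I'll push the key home.

Request:
play_rows:
  motion:
    - [0, 1, 0, -8, 0, 0, 0]
    - [0, 0, 0, -4, 0, 0, 0]
    - [0, 0, 0, -3, 0, 0, 0]
    - [0, 0, 0, -3, 0, 0, 0]
    - [0, 0, 0, -3, 0, 0, 0]

```text
time_s: 65.42
position: [0.5861, -0.1182, 0.0277]
tcp_rot: [-0.702, -0.0, 0.712, 0.001]
force: [-26.9, 0.3, 14.0]
finger_gap: 0.255
```

Run:
```python
from h import *
st(.5855,-.119,.029,0.1)
```

```text
t 65.425 P [ 0.5861 -0.1182  0.0277] yaw -0.06 tilt [-0.015  0.002 -1.   ] F [-26.9   0.3  14. ] gap 23.7
shift [-1.3  0.8  0.6] turn -0.2 levelling rotvec(tool deg) [0.  0.8 0.1]
```

Request:
play_rows:
  motion:
    - [0, 0, 0, 0, 0, 0, 0]
    - [36, 0, 0, 0, 0, 0, 0]
    - [36, 0, 0, 0, 0, 0, 0]
    - [36, 0, 0, 0, 0, 0, 0]
    - [36, -20, 0, 0, 0, 0, 0]
    - [36, -40, 0, 0, 0, 0, 0]
    - [36, -60, 0, 0, 0, 0, 0]
    - [36, -40, 0, 30, 0, 0, 0]
    - [36, 0, 0, 40, 0, 0, 0]
    - [36, 0, 0, 40, 0, 0, 0]
    - [36, 0, 0, 0, 0, 0, 0]

```text
time_s: 66.8
position: [0.4763, -0.1178, 0.2049]
tcp_rot: [-0.705, -0.0, 0.709, 0.0]
force: [0.1, -0.3, 0.3]
finger_gap: 0.384
```

Run:
```python
from h import *
np.set_printoptions(precision=4,suppress=True)
p=imaging.snapshot('wrist');key(p,.046);st()
for n in('key_mid','key_band'):
  for r in nets.spot_point(n,p)[:1]: print(n,r,onz(p,r['location'],.033), "expected",(.6095 if n=='key_mid' else .5855,-.119))
b=imaging.snapshot('side')
for q in reds(b): print(q[:2])
a=imaging.snapshot('scene')
for k in('tin','tape','relay','cap_a'):
    for im in (a,b):
        for r in nets.spot_point(k,im)[:2]:
            if r['score']>.5: print(k,np.round(onz(im,r['location'],0)[:2],3))
# yellow/black columns along slot centre line
for x in np.arange(.555,.66,.006):
    u,v=np.round(proj(p,[x,-.119,.046])[0]).astype(int); print(round(x,3),(u,v),p['color'][v,u] if 0<=v<400 else None)
```

```text
yellow [ 295    2   47   75 3204] [317.8  36.4] corners [(np.float32(295.0), np.float32(2.0)), (np.float32(341.0), np.float32(2.0)), (np.float32(341.0), np.float32(76.0)), (np.float32(295.0), np.float32(76.0))] [(np.float64(0.6629), np.float64(-0.0959)), (np.float64(0.6628), np.float64(-0.1421)), (np.float64(0.5928), np.float64(-0.1434)), (np.float64(0.5928), np.float64(-0.0947))]
yellow [307  96  23   8 169] [317.9  99.6] corners [(np.float32(307.0), np.float32(96.0)), (np.float32(329.0), np.float32(96.0)), (np.float32(329.0), np.float32(103.0)), (np.float32(307.0), np.float32(103.0))] [(np.float64(0.5726), np.float64(-0.1072)), (np.float64(0.5726), np.float64(-0.1309)), (np.float64(0.5654), np.float64(-0.1309)), (np.float64(0.5654), np.float64(-0.1072))]
yellow [558 208  52  27 902] [584.7 221.9] corners [(np.float32(557.0), np.float32(209.0)), (np.float32(608.0), np.float32(207.0)), (np.float32(609.0), np.float32(232.0)), (np.float32(558.0), np.float32(235.0))] [(np.float64(0.4453), np.float64(-0.4049)), (np.float64(0.4487), np.float64(-0.4682)), (np.float64(0.4162), np.float64(-0
[... 1126 characters left out ...]
)) [62 53 23]
0.579 (np.int64(318), np.int64(90)) [24 21 26]
0.585 (np.int64(318), np.int64(84)) [29 26 31]
0.591 (np.int64(318), np.int64(78)) [28 22 25]
0.597 (np.int64(318), np.int64(72)) [49 43 26]
0.603 (np.int64(318), np.int64(66)) [232 209   0]
0.609 (np.int64(318), np.int64(59)) [234 212   0]
0.615 (np.int64(318), np.int64(53)) [232 209   0]
0.621 (np.int64(318), np.int64(47)) [230 210   0]
0.627 (np.int64(318), np.int64(41)) [232 210   0]
0.633 (np.int64(318), np.int64(34)) [231 213   0]
0.639 (np.int64(318), np.int64(28)) [229 209   0]
0.645 (np.int64(318), np.int64(22)) [230 209   0]
0.651 (np.int64(318), np.int64(15)) [166 122   0]
0.657 (np.int64(318), np.int64(8)) [230 183   0]
```

```bash
python3 -c "
from workcell import workorder
print(workorder.sign_off())"
```

```text
the job is handed in; nothing more can be done
None
```

I loaded all three modules into their own bays and pinned each one. I then pushed the interlock key home, band outwards, and handed the job in at about 67 s of the 210 s allowed. The sign-off reports no verdict, so what follows rests on my own last checks.

- **Modules:** each was pushed to the end stop with about 33 N. For the middle and right bays the image colours showed the blue plate meeting the stop. For the left bay I saw it in the camera view.
- **Pins:** all three heads sit on the bar. In the side view they matched the seated position to within about half a pixel, before and after the key went in. The fourth pin stays in the rack as a spare.
- **Key:** it stopped against the slot's end at 27 N. Its rear end measured about 1.5 mm from the expected home position, and the band is centred at x ≈ 0.585 m against an expected 0.5855 m.
- **Bystanders:** nothing I did touched them, as far as I could see. The tin, tape and relay were found within about 1–2 cm of where they started, which is within the networks' scatter. One capacitor was found in place. The other I did not check separately, because the networks treat both as one class.
- **Disagreements:** the networks' reading of the key band was 6.5 mm off sideways, at a low score of 0.55. The colour outline and the fingers' position both showed the key on the slot's centre line, so I went by those. Several other low-score readings were plainly false and I ignored them.

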